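# Load the switch tester and trip every roller-lever switch

### The job

Pull up the spring pin, turn it into its rest notch so that it stays out, and draw the test tray fully out, away from the contact head; then seat every limit switch in it, one to a seat and lying flat, with its roller arm pointing out over the tray's front edge. Push the tray fully home again and turn the pin back so that it drops and locks the tray. Only when the tray is locked, push each switch's roller arm sideways, away from the contact head, until it trips and leave it so; leave the other things on the bench where they are.

Things in the scene. Friction and masses are not known exactly. Their poses are not given: they have to be found in the camera images.
- sw0_center (a point): Limit switch (two or three alike; absent: None), loose. Grey metal block 56 (x) x 42 (y) x 46 mm (z), mass about 0.36 kg; this point is the block's centre, 23 mm above its underside. From the block's -x face juts a low nose, 32 long x 24 wide x 20 mm high; on the nose a flat roller arm lies level and points to -x. z up. Grip the block across its 42 mm width (closing along its y).
- sw0_base (a point): Foot of that switch's roller arm on the nose: on the arm's vertical pivot, fixed to the block, 44 mm to -x of the block's centre and 20 mm above the underside; same axes as the block. The arm's black roller (18 mm across, 16 mm high, upright axis) is centred 45 mm from this pivot and 6 mm higher (26 mm above the underside).
- sw0_arm (a joint): Angle of that roller arm: 0 = straight out to the block's -x; grows as the roller is pushed level towards the block's -y side (from above: anticlockwise), to its stop at 1.0 rad. It clicks over (tripped) beyond 0.6 rad and stays where it is left (stiff, about 1 N at the roller); it can be pushed back.
- sw1_center (a point): Limit switch (two or three alike; absent: None), loose. Grey metal block 56 (x) x 42 (y) x 46 mm (z), mass about 0.36 kg; this point is the block's centre, 23 mm above its underside. From the block's -x face juts a low nose, 32 long x 24 wide x 20 mm high; on the nose a flat roller arm lies level and points to -x. z up. Grip the block across its 42 mm width (closing along its y).
- sw1_base (a point): Foot of that switch's roller arm on the nose: on the arm's vertical pivot, fixed to the block, 44 mm to -x of the block's centre and 20 mm above the underside; same axes as the block. The arm's black roller (18 mm across, 16 mm high, upright axis) is centred 45 mm from this pivot and 6 mm higher (26 mm above the underside).
- sw1_arm (a joint): Angle of that roller arm: 0 = straight out to the block's -x; grows as the roller is pushed level towards the block's -y side (from above: anticlockwise), to its stop at 1.0 rad. It clicks over (tripped) beyond 0.6 rad and stays where it is left (stiff, about 1 N at the roller); it can be pushed back.
- sw2_center (a point): Limit switch (two or three alike; absent: None), loose. Grey metal block 56 (x) x 42 (y) x 46 mm (z), mass about 0.36 kg; this point is the block's centre, 23 mm above its underside. From the block's -x face juts a low nose, 32 long x 24 wide x 20 mm high; on the nose a flat roller arm lies level and points to -x. z up. Grip the block across its 42 mm width (closing along its y).
- sw2_base (a point): Foot of that switch's roller arm on the nose: on the arm's vertical pivot, fixed to the block, 44 mm to -x of the block's centre and 20 mm above the underside; same axes as the block. The arm's black roller (18 mm across, 16 mm high, upright axis) is centred 45 mm from this pivot and 6 mm higher (26 mm above the underside).
- sw2_arm (a joint): Angle of that roller arm: 0 = straight out to the block's -x; grows as the roller is pushed level towards the block's -y side (from above: anticlockwise), to its stop at 1.0 rad. It clicks over (tripped) beyond 0.6 rad and stays where it is left (stiff, about 1 N at the roller); it can be pushed back.
- slot0 (a point): Seat of the test tray (three alike, 88 mm apart along its y): where a seated block's centre lies, 43 mm above the bench. Axes of the tray; a seated switch has the same, arm out over the tray's front (-x) edge, 50 mm from here. Dark corner stops 14 mm high leave the block 3 mm play; over the middle 40 mm of the block's length its sides are free for fingers. Any switch fits any seat.
- slot1 (a point): Seat of the test tray (three alike, 88 mm apart along its y): where a seated block's centre lies, 43 mm above the bench. Axes of the tray; a seated switch has the same, arm out over the tray's front (-x) edge, 50 mm from here. Dark corner stops 14 mm high leave the block 3 mm play; over the middle 40 mm of the block's length its sides are free for fingers. Any switch fits any seat.
- slot2 (a point): Seat of the test tray (three alike, 88 mm apart along its y): where a seated block's centre lies, 43 mm above the bench. Axes of the tray; a seated switch has the same, arm out over the tray's front (-x) edge, 50 mm from here. Dark corner stops 14 mm high leave the block 3 mm play; over the middle 40 mm of the block's length its sides are free for fingers. Any switch fits any seat.
- tray (a joint): Position of the aluminium tray (120 x 284 mm) along its rails, in its own +y: 0 = fully out (loading), 0.08 = home against the stop at the contact head (black block with brass contacts), where it starts. It drags with about 3 N; the pin, when down, locks it at either end with under 2 mm of play.
- tray_post (a point): Steel push post on the tray's rear corner (tray x = +60, y = -130 mm), upright cylinder 16 mm across, standing 50 mm above the tray's top; this point is 28 mm up the post. Axes of the tray.
- pin_grip (a point): Centre of the spring pin's black T-handle, a bar 44 (x) x 12 (y) x 18 mm (z), about 81 mm above the bench when down; it lifts and turns with the pin. The pin stands on a bracket over the tray's rear strip.
- pin_lift (a joint): How far the spring pin is pulled up: 0 = fully down with its tip in a hole of the tray (tray locked), stop at 0.018 m. A spring pulls it down with 4 to 8 N. Raised by more than 0.012 m it can be turned; let down at the full turn it rests in the notch at 0.010 m, with its tip clear of the tray.
- pin_turn (a joint): Turn of the T-handle, anticlockwise from above: 0 = bar along the fixture's x, over the slot in which the pin drops (upright collar ridges stop it turning when down); 1.3 rad = over the rest notch (stop at 1.35).
- valve_block: small plain aluminium block without an arm, 40 x 34 x 30 mm, a bystander. Origin at the centre of its underside.
- bearing: steel bearing ring, 40 mm across, 14 mm high, a bystander. Origin at the centre of its underside.
- seal: black rubber ring, 32 mm across, 6 mm high, a bystander. Origin at the centre of its underside.
- cover_plate: flat aluminium plate, 40 x 50 x 8 mm, a bystander. Origin at the centre of its underside.

How it is judged:
On the way, in this order (a step that is already met when the one before it is completed fails the run):
1. the spring pin rests in its notch (turned more than 1.0 rad, resting 8 to 11.5 mm up) (value of joint pin_turn above 1 rad and value of joint pin_lift between 0.008 and 0.0115 m), for 0.3 s.
2. the tray is drawn fully out (within 6 mm) (value of joint tray below 0.006 m), for 0.2 s.
3. every switch present lies seated in the tray, arm over the front edge, the tray still out (within 30 mm) (((distance between sw0_center and slot0 below 0.007 m and x of sw0_base in the frame of slot0 below -0.03 m) or (distance between sw0_center and slot1 below 0.007 m and x of sw0_base in the frame of slot1 below -0.03 m) or (distance between sw0_center and slot2 below 0.007 m and x of sw0_base in the frame of slot2 below -0.03 m)) and ((distance between sw1_center and slot0 below 0.007 m and x of sw1_base in the frame of slot0 below -0.03 m) or (distance between sw1_center and slot1 below 0.007 m and x of sw1_base in the frame of slot1 below -0.03 m) or (distance between sw1_center and slot2 below 0.007 m and x of sw1_base in the frame of slot2 below -0.03 m)) and ((distance between sw2_center and slot0 below 0.007 m and x of sw2_base in the frame of slot0 below -0.03 m) or (distance between sw2_center and slot1 below 0.007 m and x of sw2_base in the frame of slot1 below -0.03 m) or (distance between sw2_center and slot2 below 0.007 m and x of sw2_base in the frame of slot2 below -0.03 m)) and value of joint tray below 0.03 m), for 0.2 s.
4. the tray is fully home (beyond 75 mm of 80) (value of joint tray above 0.075 m), for 0.2 s.
5. the pin is down again and locks the tray at home, no arm tripped yet (value of joint tray above 0.075 m and value of joint pin_lift below 0.0025 m and value of joint each of sw0_arm, sw1_arm, sw2_arm below 0.55 rad), for 0.2 s.
6. every arm is tripped, tray still locked (value of joint tray above 0.075 m and value of joint pin_lift below 0.0025 m and value of joint each of sw0_arm, sw1_arm, sw2_arm above 0.6 rad), for 0.2 s.
At the end, for the whole second after the job is handed in: Every switch present lies in a seat (block centre within 7 mm, arm to the front), the tray is home (beyond 75 mm), the pin is down (within 2.5 mm), and every roller arm is turned beyond 0.6 rad (all of step 6 and ((distance between sw0_center and slot0 below 0.007 m and x of sw0_base in the frame of slot0 below -0.03 m) or (distance between sw0_center and slot1 below 0.007 m and x of sw0_base in the frame of slot1 below -0.03 m) or (distance between sw0_center and slot2 below 0.007 m and x of sw0_base in the frame of slot2 below -0.03 m)) and ((distance between sw1_center and slot0 below 0.007 m and x of sw1_base in the frame of slot0 below -0.03 m) or (distance between sw1_center and slot1 below 0.007 m and x of sw1_base in the frame of slot1 below -0.03 m) or (distance between sw1_center and slot2 below 0.007 m and x of sw1_base in the frame of slot2 below -0.03 m)) and ((distance between sw2_center and slot0 below 0.007 m and x of sw2_base in the frame of slot0 below -0.03 m) or (distance between sw2_center and slot1 below 0.007 m and x of sw2_base in the frame of slot1 below -0.03 m) or (distance between sw2_center and slot2 below 0.007 m and x of sw2_base in the frame of slot2 below -0.03 m)) and velocity of joint tray below 0.01 m/s); the robot touches nothing.
It fails at once if any other thing on the bench is shifted more than 50 mm (distance of any of valve_block, bearing, seal, cover_plate from where it was at the start of the episode above 0.05 m).
Of sw0, sw1, sw2 only 2 to 3 are there at a start; the rules pass over those that are not, and their reading is None.
At some moment in a run one of sw0, sw1, sw2 may be knocked a few centimetres aside while the robot is not near it.
Once in a run the grip may slacken for a moment while it holds something.
It also fails if it takes over 208 s, if anything falls off the work surface, if the arm or the gripper's body presses on something with over 40 N, if the wrist force passes 120 N, or if a joint passes its speed limit or range.

### The arm

A 7-joint arm with a two-finger parallel gripper is mounted at the origin on the work surface. World frame = base frame: x ahead of the robot, y to its left, z up, the work surface at z = 0. Lengths are in m, angles in rad, forces in N, time in s.
With the tool pointing down it reaches from about 0.4 to 0.875 m from the base axis. Payload 6.5 kg.
Tool frame: the origin (TCP) lies on the centre line of the jaws, within the pads' length; the fingertips stand robot.tcp_to_tips ahead of it and the grasp point (between the pads) is the TCP (robot.tcp_to_tips is the distance from the TCP to the fingertips, in m); z points along the fingers, x is the direction in which the jaws open and shut, and the axes are right-handed (so a half turn about z gives the same grasp; the last joint's range is limited). The gripper opens to 88 mm and grips with 3 to 60 N. Pads are 18 mm wide; open, the fingers measure 123 mm over their backs; the gripper's body (75 mm by 187 mm) begins 45 mm behind the grasp point.
Start: joints at [-1.354, 0.536, -0.004, 1.538, 0.003, 1.067, -0.071], TCP at [0.181, 0.624, 0.258] pointing down, gripper open.
Joint ranges: [-2.7, 2.7], [-0.37, 2.16], [-1.27, 1.26], [0.24, 2.4], [-1.31, 4.45], [0.19, 1.91], [-2.76, 2.76]. Speed limits (rad/s): [2.39, 2.39, 3.14, 3.14, 3.14, 3.14, 3.14].

### API

Orientations are given as a unit quaternion [x, y, z, w].
In Python, from workcell import robot, vision gives the robot as it stands.
- The arm moves only by the shell command python3 -m handwheel 'ROWS' [OPENING]. ROWS is a JSON object of lists of equal length, an entry for each row: "travel": the shift along the tool's x, y, z in units of 0.4 m (1.0 is 0.4 m), a list of three; "spin": the turn about the tool's z in units of 30 degrees (1.0 is 30 degrees). In form: {"travel": [[dx, dy, dz], ...], "spin": [spin, ...]}. A call has 1 to 10 rows; each row shifts and turns the pose as measured when the row begins, along the tool's axes as they then stand; what a row does not reach is not made up. A row lasts 1/8 s, in which the tool goes at most 62.5 mm and 10.7 degrees, less where a joint would pass 70% of its speed; a pose out of reach is approached as far as the arm can. A call with a number of a shift or a turn outside -1 to 1 is refused whole. A call with a gripper value outside its range is refused whole. OPENING is the finger opening in mm, from 0 to 88.1, set as the call begins (- or left out, the last holds). The fingers move at their own pace and stop on an object; the grip force is fixed at half the most. Time passes only in rows, so rows that do not move let the fingers close. It gives the time, the measured TCP pose, the force and the opening at its end, in the units of the state.
- robot.sense(): the state, without advancing time (a new reading comes with each control period).
- vision.get_image(name): name is "scene" or "top" or "wrist"; returns a dict with "frame" (480x640x3 uint8, red, green, blue), "fx", "fy", "cx", "cy" (pixels), "eye" and "rotation" of the camera in the world. Camera axes: x right, y up, looking along -z (the intrinsics and any distortion apply to the point x, -y, -z); pixel columns grow to the right and rows downward; lengths in m; the calibration is good to about 2 mm. A picture is of the moment at which its call begins. There is no depth.
- robot.hand_in(): hands the job in, once; it reports no verdict.
The state is a dict: "clock": time; "qpos": joint angles; "qvel": joint speeds; "joint_efforts": joint torques, N m; "eef_pos": TCP position; "eef_rot": TCP orientation; "contact_force": force on the tool from outside, world axes, zero at the start; "wrist_torque": the same for the moment, N m; "grip_width": finger opening in m.
Only numpy, scipy, OpenCV 4.12 (cv2) and the standard library are available. Lean on these libraries where they do the work, as an engineer would, in place of code of your own. Each camera call takes 0.05 s, during which the arm holds its last target.

## Working session

There is one attempt and no reset: what is moved stays moved. The work goes in short steps, Python scripts to look and compute and a shell command to move; the robot and the scene stay as the last step left them, time stands still between calls to the robot, and variables do not carry over. Pictures are saved under pics/ and viewed, and the job is handed in when it is done.

```bash
ls -la; mkdir -p pics
python3 - <<'E'
from workcell import robot, vision
import cv2
print(robot.sense(), robot.tcp_to_tips)
for n in ["scene","top","wrist"]:
    d=vision.get_image(n); print(n,[ (k,d[k]) for k in d if k!="frame"])
    cv2.imwrite(f"pics/{n}0.png",d["frame"][:,:,::-1])
E
```

```text
total 12
drwxr-xr-x  3 agent agent 4096 Dec  6 03:56 .
drwxr-xr-x 23 root  root  4096 Dec  6 03:55 ..
drwxr-xr-x  2 agent agent 4096 Dec  6 03:56 pics
{'clock': 0.0, 'qpos': array([-1.35421503,  0.53719032, -0.00444426,  1.53884135,  0.00262223,
        1.06730251, -0.07115227]), 'qvel': array([-6.64669452e-04, -1.27481654e-03,  2.40271342e-05,  7.34188919e-04,
        1.48231025e-03,  3.39091596e-05, -2.37983970e-04]), 'joint_efforts': array([ 1.53771061e-04, -5.70992553e+01,  9.90423784e-01, -2.51597965e+01,
       -5.63373591e-02,  1.79587409e-02,  1.27457424e-04]), 'eef_pos': array([0.18122402, 0.62362846, 0.25683574]), 'eef_rot': array([ 7.99655169e-01,  6.00458873e-01, -6.48511966e-04,  5.76839948e-04]), 'contact_force': array([-0.07731474, -0.14162952,  0.92284198]), 'wrist_torque': array([ 0.02110001, -0.00238956, -0.04796581]), 'grip_width': 0.08829964850874339} 0.019
scene [('fx', 490.81254750701873), ('fy', 490.81254750701873), ('cx', 325.7037251959917), ('cy', 233.49303503856441), ('eye', array([ 1.06070806, -0.40038437,  0.72528386])), ('rotation', array([0.31616731, 0.16875148, 0.44312542, 0.82170617]))]
top [('fx', 520.2956494662766), ('fy', 520.2956494662766), ('cx', 316.4268768861392), ('cy', 245.27017535295656), ('eye', array([ 0.37837048, -0.04455312,  1.0109643 ])), ('rotation', array([-0.05744526,  0.06457763,  0.70575185, -0.70316719]))]
wrist [('fx', 394.5283143359712), ('fy', 394.5283143359712), ('cx', 322.05056216404677), ('cy', 231.49478230523852), ('eye', array([0.10340673, 0.64777117, 0.38278201])), ('rotation', array([-0.12644289, -0.09386644,  0.59283149,  0.78977978]))]
```

View pics/scene0.png

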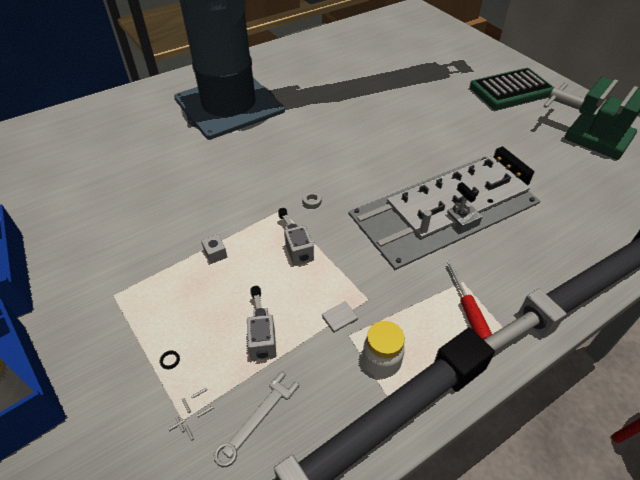

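View pics/top0.png

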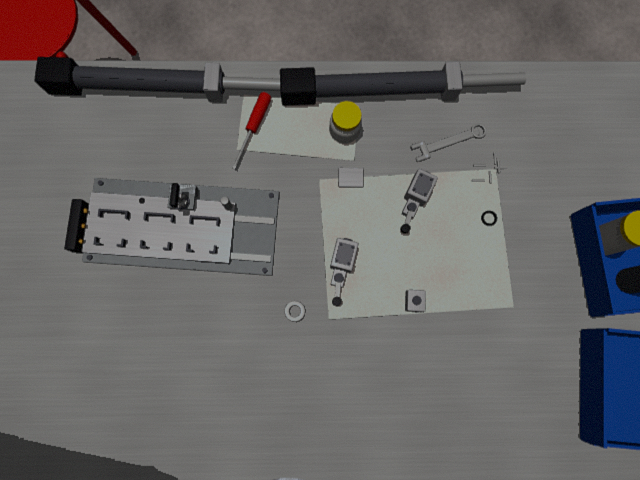

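View pics/wrist0.png

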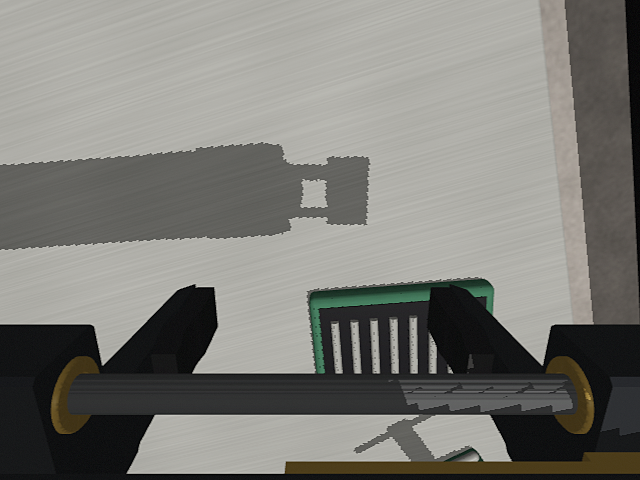

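The top view shows the fixture at about (175,225), with the head on its left, the pin at (180,195) and the post at (227,203). There are two switches, at (422,185) and (344,255), so the third is absent.

```bash
cat > h.py <<'E'
from workcell import robot, vision
import cv2, numpy as np
from scipy.spatial.transform import Rotation as R
def ray(d,u,v):
    p=np.array([(u-d["cx"])/d["fx"],-(v-d["cy"])/d["fy"],-1.0])
    return np.array(d["eye"]), R.from_quat(d["rotation"]).apply(p)
def onz(d,u,v,z):
    e,r=ray(d,u,v); return e+r*(z-e[2])/r[2]
def proj(d,P):
    p=R.from_quat(d["rotation"]).inv().apply(np.array(P)-d["eye"])
    return d["cx"]+d["fx"]*p[0]/-p[2], d["cy"]-d["fy"]*p[1]/-p[2]
def tri(d1,p1,d2,p2):
    e1,r1=ray(d1,*p1);e2,r2=ray(d2,*p2)
    A=np.stack([r1,-r2],1); s=np.linalg.lstsq(A,e2-e1,rcond=None)[0]
    a=e1+s[0]*r1;b=e2+s[1]*r2
    return (a+b)/2, np.linalg.norm(a-b)
def crop(d,x0,y0,x1,y1,k,name):
    im=cv2.resize(d["frame"][y0:y1,x0:x1,::-1],None,fx=k,fy=k,interpolation=cv2.INTER_CUBIC)
    cv2.imwrite("pics/"+name,im)
def tool(s=None):
    s=s or robot.sense(); q=R.from_quat(s["eef_rot"]).as_matrix()
    return s["eef_pos"],q
def go(P,yaw=None):
    """print shift in tool axes, units of .4 m ; yaw= world dir of tool x (deg, mod 180)"""
    p,M=tool(); d=M.T@(np.array(P)-p)
    a=np.degrees(np.arctan2(M[1,0],M[0,0]))
    print("tcp",p.round(4),"toolx yaw",round(a,2),"units",(d/.4).round(4), "mm",(d*1e3).round(1))
    if yaw is not None:
        dy=(yaw-a+90)%180-90   # world ccw
        print("spin units (tool z down => negative)", round(-dy/30,4), "deg",round(-dy,2))
def st():
    s=robot.sense(); p,M=tool(s); print("t",round(s["clock"],2),"tcp",p.round(4),"F",s["contact_force"].round(1),"w",round(s["grip_width"]*1e3,1),"q7",s["qpos"].round(2),"tilt",M[:,2].round(4))
E
python3 - <<'E'
from h import *
d=vision.get_image("top"); crop(d,60,170,290,285,3.4,"t1.png"); crop(d,310,150,520,320,3.5,"t2.png")
d=vision.get_image("scene"); crop(d,340,140,550,275,3.8,"s1.png"); crop(d,190,180,380,380,3,"s2.png")
E
```

```text
(no output)
```

View pics/t1.png

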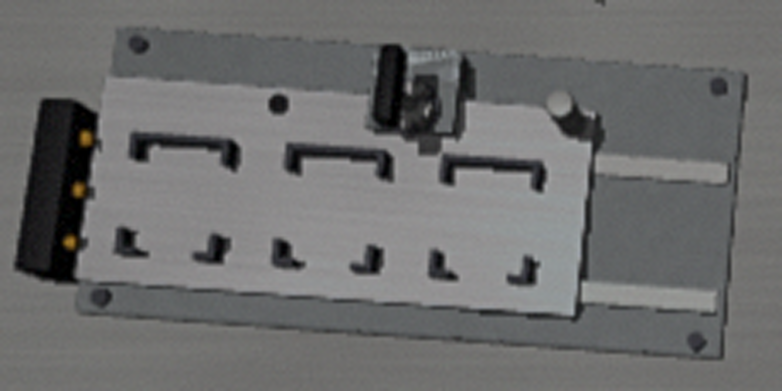

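View pics/t2.png

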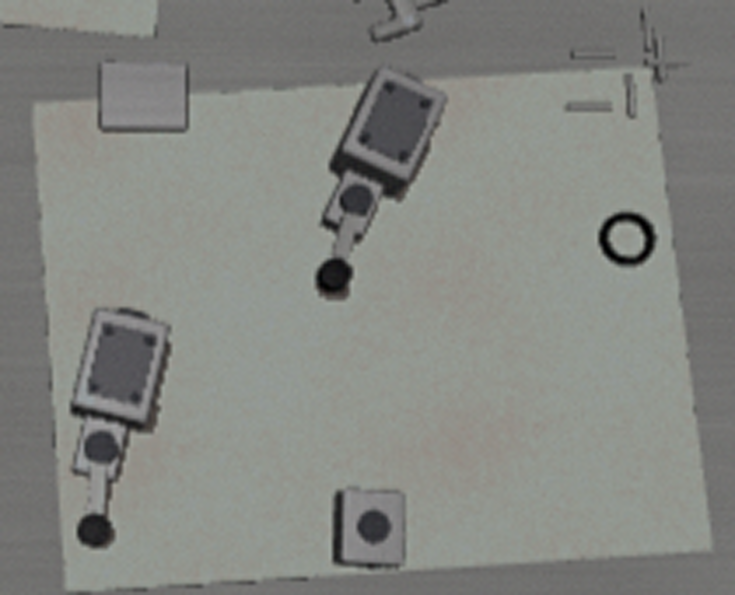

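View pics/s1.png

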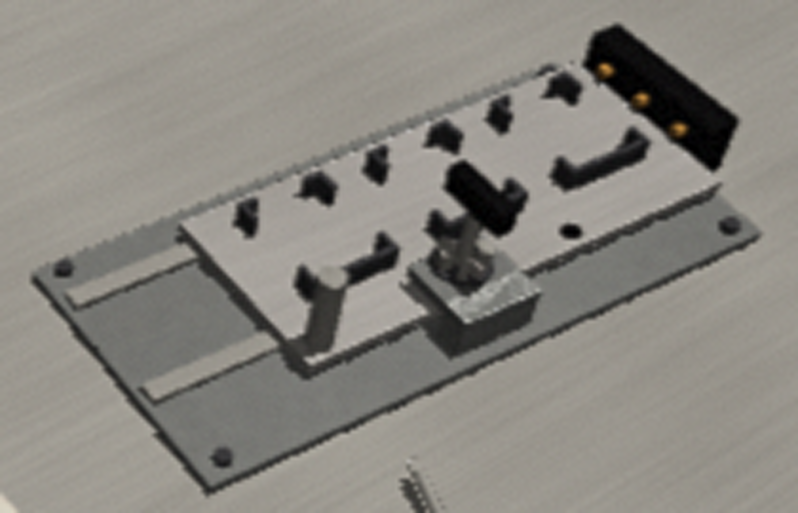

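Run:
```python
from h import *
T=vision.get_image("top"); S=vision.get_image("scene")
c=[(105,78),(595,112),(577,317),(77,282)]
P=np.array([onz(T,60+u/3.4,170+v/3.4,.02) for u,v in c]); print(P.round(4))
cs=[(718,185),(308,370),(180,232),(548,68)]
Q=np.array([onz(S,340+u/3.8,140+v/3.8,.02) for u,v in cs]); print(Q.round(4))
for X in(P,Q):
    print("sides",[np.linalg.norm(X[i]-X[(i+1)%4]).round(4) for i in range(4)])
    y=(X[0]-X[1]+X[3]-X[2])/2; y/=np.linalg.norm(y); x=np.array([y[1],-y[0],0])
    print("yaw", np.degrees(np.arctan2(x[1],x[0])), "ctr",X.mean(0)," seat1:",X.mean(0)-.01*x)
# pin handle: top ; black bar top center T, scene
print("pin",tri(T,(60+389/3.4,170+86/3.4),S,(340+487/3.8,140+197/3.8)))
print("post top",tri(T,(60+560/3.4,170+104/3.4),S,(340+331/3.8,140+277/3.8)))
for z in(.081,.09): print(onz(T,60+390/3.4,170+84/3.4,z),onz(S,340+487/3.8,140+192/3.8,z))
# switches top face z=.046 corners
o=lambda u,v,z:onz(T,310+u/3.5,150+v/3.5,z)
for name,c,r,b in(("A",[(385,66),(447,97),(405,190),(333,155)],(334,274),(357,199)),("B",[(95,309),(171,325),(151,420),(73,405)],(95,529),(101,447))):
    X=np.array([o(u,v,.046) for u,v in c]); C=X.mean(0)
    print(name,"ctr",C.round(4),[np.linalg.norm(X[i]-X[(i+1)%4]).round(4) for i in range(4)])
    ax=(X[0]-X[3]+X[1]-X[2]); print("yaw x",np.degrees(np.arctan2(ax[1],ax[0])))
    r3=o(*r,.034);b3=o(*b,.026); print(" roller",r3,"base",b3, "dir yaw",np.degrees(np.arctan2(*(C-b3)[[1,0]])), "arm yaw",np.degrees(np.arctan2(*(b3-r3)[[1,0]])))
```

```text
[[0.6566 0.3865 0.02  ]
 [0.6359 0.1041 0.02  ]
 [0.5168 0.1116 0.02  ]
 [0.5376 0.394  0.02  ]]
[[0.6604 0.3796 0.02  ]
 [0.6404 0.0985 0.02  ]
 [0.5261 0.1063 0.02  ]
 [0.5359 0.3747 0.02  ]]
sides [np.float64(0.2832), np.float64(0.1194), np.float64(0.2832), np.float64(0.1193)]
yaw -4.209765961388463 ctr [0.58673107 0.24904786 0.02      ]  seat1: [0.57675805 0.24978194 0.02      ]
sides [np.float64(0.2818), np.float64(0.1145), np.float64(0.2686), np.float64(0.1246)]
yaw -3.115913949084564 ctr [0.5907199 0.2398072 0.02     ]  seat1: [0.58073468 0.24035076 0.02      ]
pin (array([0.63588425, 0.2079568 , 0.07943411]), np.float64(0.0021545243982823894))
post top (array([0.62790623, 0.11586247, 0.06696663]), np.float64(0.0011415558797549553))
[0.63587451 0.20612146 0.081     ] [0.63456998 0.21028118 0.081     ]
[0.63338244 0.20369549 0.09      ] [0.6405227  0.20175079 0.09      ]
A ctr [ 0.6616 -0.2587  0.046 ] [np.float64(0.038), np.float64(0.0585), np.float64(0.0435), np.float64(0.0593)]
yaw x -28.366053714167492
 roller [ 0.58148824 -0.22590616  0.034     ] base [ 0.62578696 -0.24168083  0.026     ] dir yaw -25.499054246241176 arm yaw -19.600699737033942
B ctr [ 0.5297 -0.1083  0.046 ] [np.float64(0.0418), np.float64(0.0528), np.float64(0.0424), np.float64(0.0536)]
yaw x -13.034124104751946
 roller [ 0.44258577 -0.09313198  0.034     ] base [ 0.48749778 -0.09729602  0.026     ] dir yaw -14.635975566804907 arm yaw -5.297065475862752
```

View pics/s2.png

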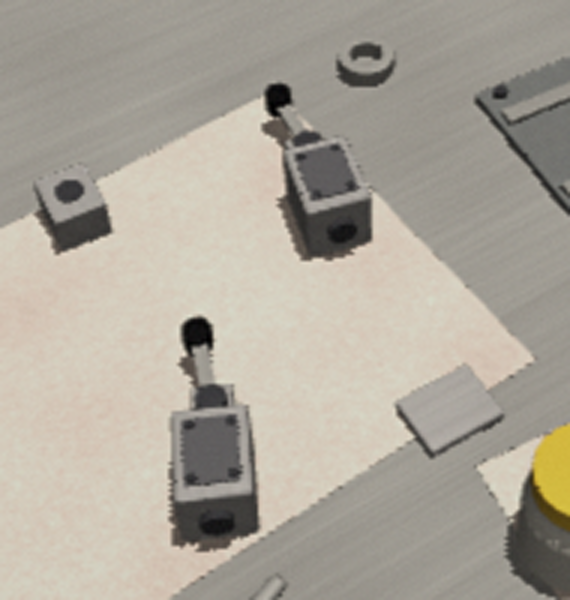

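Run:
```python
from h import *
go([.636,.2065,.16],-94.2)
```

```text
tcp [0.1813 0.6241 0.2575] toolx yaw 73.8 units [-0.6853  1.3827  0.2441] mm [-274.1  553.1   97.6]
spin units (tool z down => negative) -0.4 deg -12.0
```

```bash
python3 -m handwheel '{"travel":[[-0.0685,0.138,0.01],[-0.0685,0.138,0.01],[-0.0685,0.138,0.01],[-0.0685,0.138,0.01],[-0.0685,0.138,0.01],[-0.0685,0.138,0.01],[-0.0685,0.138,0.01],[-0.0685,0.138,0.01],[-0.0685,0.138,0.01],[-0.0685,0.138,0.01]],"spin":[0,0,0,0,0,0,0,0,0,0]}' 88; python3 -c "
from h import *
st();go([.636,.2065,.16],-94.2)"
```

```text
clock: 1.6
eef_pos: [0.64, 0.2087, 0.2164]
eef_rot: [0.796, 0.606, 0.002, -0.002]
contact_force: [0.8, 1.1, -0.4]
grip_width: 0.0882
t 1.6 tcp [0.64   0.2087 0.2164] F [ 0.8  1.1 -0.4] w 88.2 q7 [-0.45  0.62  0.11  1.51 -0.08  1.01  0.98] tilt [ 6.0e-04  6.6e-03 -1.0e+00]
tcp [0.64   0.2087 0.2164] toolx yaw 74.54 units [-0.0088 -0.008   0.141 ] mm [-3.5 -3.2 56.4]
spin units (tool z down => negative) -0.3753 deg -11.26
```

```bash
python3 -m handwheel '{"travel":[[0,0,0.01],[0,0,0.01],[0,0,0.01],[0,0,0.01],[0,0,0.01],[0,0,0.01],[0,0,0.01],[0,0,0.01],[0,0,0.01],[0,0,0.01]],"spin":[0.35,0.35,0.35,0.35,0.35,0.35,0.35,0.35,0.35,0.35]}'; python3 -m handwheel '{"travel":[[0,0,0.01],[0,0,0.01],[0,0,0],[0,0,0],[0,0,0],[0,0,0],[0,0,0]],"spin":[0.35,0.35,0.35,0.35,0.35,0.35,0]}' 50;python3 - <<'E'
from h import *
st();go([.636,.2065,.12],-94.2)
d=vision.get_image("wrist"); cv2.imwrite("pics/w1.png",d["frame"][:,:,::-1])
E
```

```text
clock: 2.85
eef_pos: [0.6445, 0.201, 0.1743]
eef_rot: [0.959, -0.284, 0.0, -0.002]
contact_force: [-0.1, 0.5, 0.4]
grip_width: 0.0879
clock: 3.72
eef_pos: [0.6435, 0.2033, 0.1648]
eef_rot: [-0.661, 0.751, 0.002, 0.002]
contact_force: [-0.1, 0.6, 0.2]
grip_width: 0.0499
t 3.73 tcp [0.6435 0.2033 0.1648] F [-0.1  0.6  0.2] w 49.9 q7 [-0.87  0.83  0.81  1.57 -0.68  1.04 -1.56] tilt [ 2.0e-04  5.1e-03 -1.0e+00]
tcp [0.6435 0.2033 0.1648] toolx yaw -97.31 units [-0.005   0.0196  0.112 ] mm [-2.   7.9 44.8]
spin units (tool z down => negative) -0.1038 deg -3.11
```

View pics/w1.png

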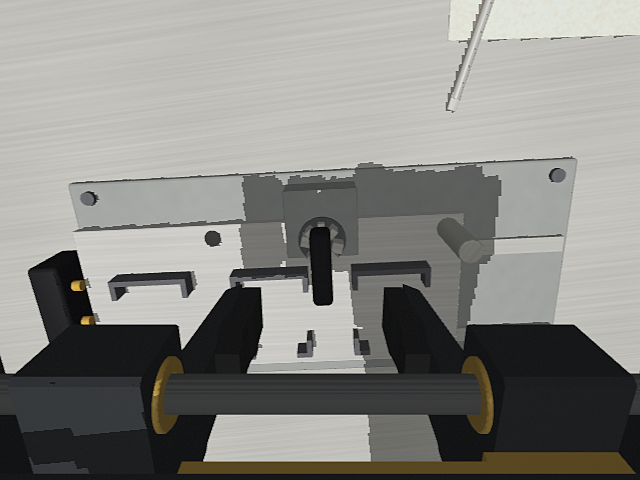

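Run:
```python
from h import *
d=vision.get_image("wrist"); T=vision.get_image("top");print(d["eye"])
crop(d,260,180,400,320,4,"w2.png")
print(onz(d,320,266,.081))
h=(60+389/3.4,170+86/3.4)
print(tri(d,(320,266),T,h))
f=d["frame"];
```

```text
[0.72273467 0.19391803 0.29065037]
[0.6348997  0.20731827 0.081     ]
(array([0.63481435, 0.20705005, 0.08053215]), np.float64(0.0006244965084769036))
```

View pics/w2.png

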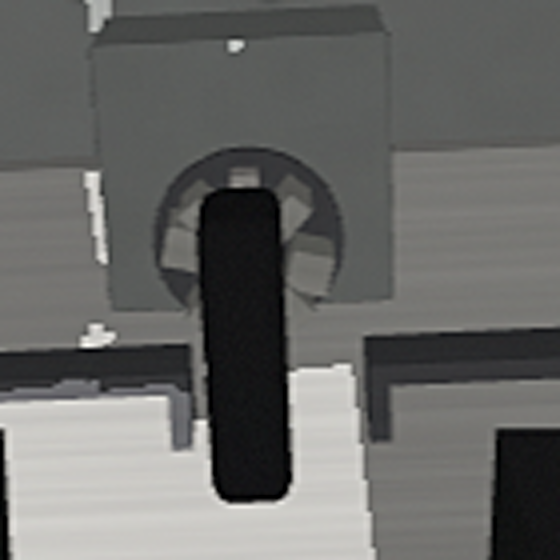

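The wrist and top views agree on the handle at (0.635, 0.207, 0.081). I'll descend there.

```bash
python3 -m handwheel '{"travel":[[-0.005,0.02,0.02],[0,0,0.05],[0,0,0.04],[0,0,0]],"spin":[-0.1,0,0,0]}' 50
python3 - <<'E'
from h import *
st();go([.635,.207,.083],-94.2)
E
```

```text
clock: 4.38
eef_pos: [0.6362, 0.206, 0.1184]
eef_rot: [-0.682, 0.731, 0.002, 0.002]
contact_force: [-0.7, -0.2, -0.5]
grip_width: 0.0497
t 4.38 tcp [0.6362 0.206  0.1184] F [-0.7 -0.2 -0.5] w 49.7 q7 [-0.85  0.87  0.76  1.61 -0.71  0.96 -1.49] tilt [ 2.0e-04  6.7e-03 -1.0e+00]
tcp [0.6362 0.206  0.1184] toolx yaw -93.96 units [-0.0017  0.003   0.0884] mm [-0.7  1.2 35.4]
spin units (tool z down => negative) 0.0081 deg 0.24
```

```bash
python3 -m handwheel '{"travel":[[-0.0017,0.003,0.045],[0,0,0.045],[0,0,0],[0,0,0]],"spin":[0.008,0,0,0]}' 50
python3 - <<'E'
from h import *
st();go([.635,.207,.083],-94.2)
E
```

```text
clock: 4.88
eef_pos: [0.6354, 0.2066, 0.0796]
eef_rot: [-0.68, 0.733, 0.002, 0.002]
contact_force: [-0.1, -0.5, 0.1]
grip_width: 0.0502
t 4.88 tcp [0.6354 0.2066 0.0796] F [-0.1 -0.5  0.1] w 50.2 q7 [-0.84  0.92  0.72  1.62 -0.74  0.9  -1.47] tilt [ 3.0e-04  6.1e-03 -1.0e+00]
tcp [0.6354 0.2066 0.0796] toolx yaw -94.24 units [-0.0009  0.001  -0.0085] mm [-0.4  0.4 -3.4]
spin units (tool z down => negative) -0.0014 deg -0.04
```

```bash
python3 -m handwheel '{"travel":[[0,0,-0.005],[0,0,0],[0,0,0],[0,0,0]],"spin":[0,0,0,0]}' 0; python3 -m handwheel '{"travel":[[0,0,-0.01],[0,0,-0.01],[0,0,-0.01],[0,0,-0.01],[0,0,0]],"spin":[0,0,0,0,0]}' 0
python3 - <<'E'
from h import *
st();go([.635,.207,.083],-94.2)
E
```

```text
clock: 5.38
eef_pos: [0.6364, 0.2061, 0.0834]
eef_rot: [-0.68, 0.733, 0.001, 0.003]
contact_force: [-0.7, -9.1, 1.2]
grip_width: 0.0121
clock: 6.0
eef_pos: [0.6361, 0.2055, 0.0987]
eef_rot: [-0.68, 0.733, 0.001, 0.002]
contact_force: [3.1, -0.2, -8.1]
grip_width: 0.0116
t 6.0 tcp [0.6361 0.2055 0.0987] F [ 3.1 -0.2 -8.1] w 11.6 q7 [-0.85  0.89  0.74  1.62 -0.73  0.92 -1.48] tilt [ 0.0027  0.0042 -1.    ]
tcp [0.6361 0.2055 0.0987] toolx yaw -94.27 units [-0.0035  0.0031  0.0392] mm [-1.4  1.2 15.7]
spin units (tool z down => negative) -0.0024 deg -0.07
```

```bash
python3 -m handwheel '{"travel":[[0,0,0],[0,0,0],[0,0,0],[0,0,0],[0,0,0],[0,0,0],[0,0,0]],"spin":[-0.3,-0.35,-0.35,-0.35,-0.35,-0.35,0]}' 0
python3 - <<'E'
from h import *
st();go([.6361,.2055,.0987],-94.2+74.5)
E
```

```text
clock: 6.88
eef_pos: [0.6352, 0.2067, 0.0974]
eef_rot: [0.963, -0.27, 0.0, -0.002]
contact_force: [3.3, 0.9, -6.7]
grip_width: 0.0116
t 6.88 tcp [0.6352 0.2067 0.0974] F [ 3.3  0.9 -6.7] w 11.6 q7 [-0.7   0.81  0.49  1.61 -0.48  0.84 -0.57] tilt [ 0.0013  0.0044 -1.    ]
tcp [0.6352 0.2067 0.0974] toolx yaw -31.32 units [ 0.0034  0.0013 -0.0032] mm [ 1.4  0.5 -1.3]
spin units (tool z down => negative) -0.3873 deg -11.62
```

```bash
python3 -m handwheel '{"travel":[[0,0,-0.001],[0,0,0],[0,0,0]],"spin":[-0.25,-0.17,0]}' 0
python3 - <<'E'
from h import *
st();go([.6361,.2055,.0935],-94.2+75)
d=vision.get_image("wrist"); cv2.imwrite("pics/w3.png",d["frame"][:,:,::-1])
E
```

```text
clock: 7.25
eef_pos: [0.6349, 0.2067, 0.0973]
eef_rot: [0.986, -0.166, -0.0, -0.002]
contact_force: [2.9, 1.2, -7.9]
grip_width: 0.0118
t 7.25 tcp [0.6349 0.2067 0.0973] F [ 2.9  1.2 -7.9] w 11.8 q7 [-0.67  0.8   0.43  1.61 -0.42  0.83 -0.39] tilt [ 6.e-04  4.e-03 -1.e+00]
tcp [0.6349 0.2067 0.0973] toolx yaw -19.09 units [0.0038 0.002  0.0096] mm [1.5 0.8 3.8]
spin units (tool z down => negative) 0.0036 deg 0.11
```

View pics/w3.png

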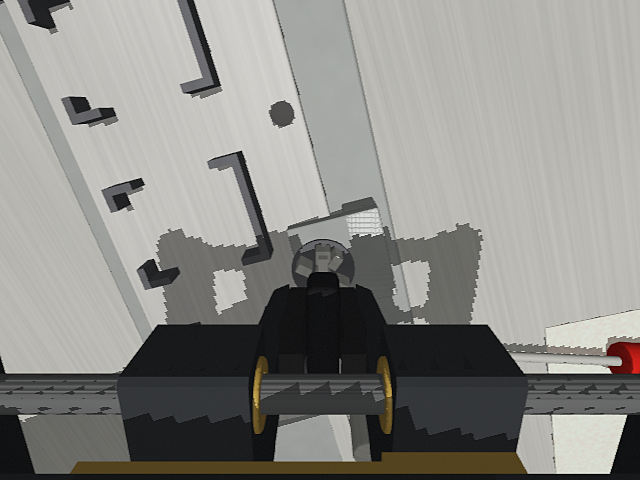

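```bash
python3 -m handwheel '{"travel":[[0,0,0.005],[0,0,0.004],[0,0,0.003],[0,0,0]],"spin":[0,0,0,0]}' 0
python3 - <<'E'
from h import *
st()
E
```

```text
clock: 7.8
eef_pos: [0.635, 0.2068, 0.0934]
eef_rot: [0.986, -0.169, -0.0, -0.002]
contact_force: [1.6, -0.6, -5.8]
grip_width: 0.0115
t 7.8 tcp [0.635  0.2068 0.0934] F [ 1.6 -0.6 -5.8] w 11.5 q7 [-0.67  0.8   0.43  1.61 -0.43  0.83 -0.39] tilt [ 6.0e-04  3.8e-03 -1.0e+00]
```

```bash
python3 -m handwheel '{"travel":[[0,0,0.002],[0,0,0.002],[0,0,0]],"spin":[0,0,0]}' 0; python3 -m handwheel '{"travel":[[0,0,0],[0,0,0],[0,0,0],[0,0,0]],"spin":[0,0,0,0]}' 40
python3 - <<'E'
from h import *
st()
S=vision.get_image("scene"); crop(S,400,140,550,240,5,"s3.png");
E
```

```text
clock: 8.18
eef_pos: [0.6351, 0.2068, 0.0933]
eef_rot: [0.986, -0.169, -0.0, -0.002]
contact_force: [-0.9, -0.8, -2.6]
grip_width: 0.012
clock: 8.68
eef_pos: [0.6356, 0.2073, 0.0933]
eef_rot: [0.986, -0.169, 0.0, -0.003]
contact_force: [0.0, 0.5, -0.3]
grip_width: 0.0406
t 8.68 tcp [0.6356 0.2073 0.0933] F [ 0.   0.5 -0.3] w 40.6 q7 [-0.66  0.8   0.43  1.61 -0.43  0.82 -0.39] tilt [ 0.0017  0.0051 -1.    ]
```

View pics/s3.png

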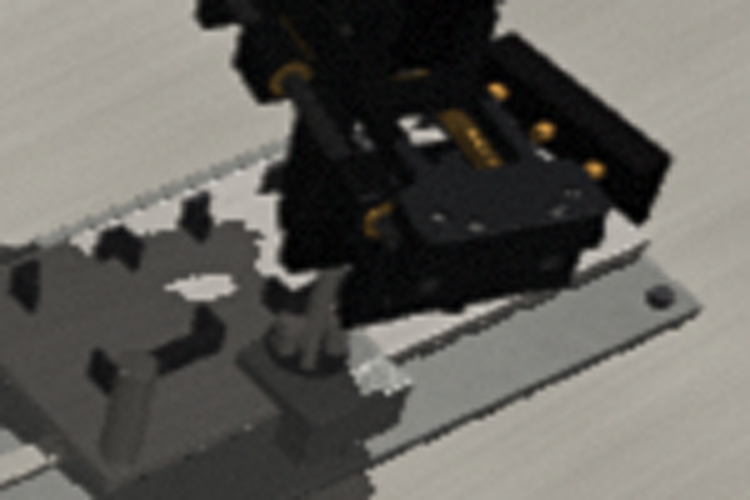

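```bash
python3 -m handwheel '{"travel":[[0,0,-0.05],[0,0,-0.07],[0,0,-0.07],[0,0,-0.05],[0,0,0]],"spin":[0,0,-0.25,-0.25,0]}' 40;  python3 - <<'E'
from h import *
st();go([.627,.1157,.12],-4.2)
d=vision.get_image("wrist"); cv2.imwrite("pics/w4.png",d["frame"][:,:,::-1])
S=vision.get_image("scene"); crop(S,400,140,550,240,5,"s4.png"); 
E
```

```text
clock: 9.35
eef_pos: [0.6367, 0.2065, 0.1978]
eef_rot: [0.999, -0.036, 0.003, -0.003]
contact_force: [-0.5, -0.9, 0.4]
grip_width: 0.0402
t 9.35 tcp [0.6367 0.2065 0.1978] F [-0.5 -0.9  0.4] w 40.2 q7 [-0.66  0.66  0.43  1.56 -0.31  0.98 -0.21] tilt [ 0.0059  0.0059 -1.    ]
tcp [0.6367 0.2065 0.1978] toolx yaw -4.15 units [-0.0089  0.2294  0.1931] mm [-3.6 91.8 77.2]
spin units (tool z down => negative) 0.0018 deg 0.05
```

View pics/w4.png

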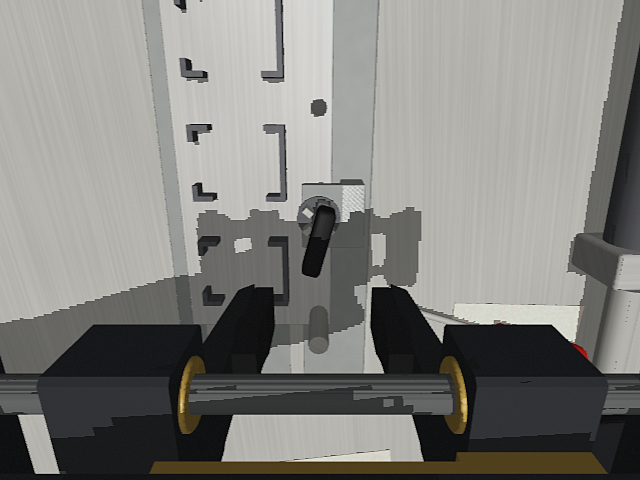

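View pics/s4.png

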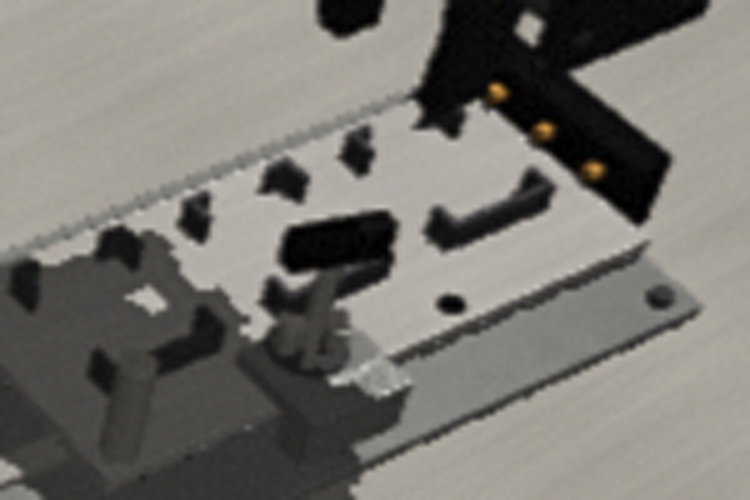

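The handle is turned and still raised, with the post at (318,335) in the wrist view. Next I go to the post.

```bash
python3 -m handwheel '{"travel":[[-0.003,0.08,0],[-0.003,0.08,0],[-0.003,0.07,0],[0,0,0.07],[0,0,0.08],[0,0,0.04],[0,0,0]],"spin":[0,0,0,0,0,0,0]}' 50;  python3 - <<'E'
from h import *
st();go([.627,.1157,.055],-4.2)
d=vision.get_image("wrist"); cv2.imwrite("pics/w5.png",d["frame"][:,:,::-1])
E
```

```text
clock: 10.32
eef_pos: [0.6202, 0.1121, 0.1106]
eef_rot: [0.999, -0.044, -0.004, -0.0]
contact_force: [-0.2, 0.5, -0.0]
grip_width: 0.0501
t 10.32 tcp [0.6202 0.1121 0.1106] F [-0.2  0.5 -0. ] w 50.1 q7 [-0.52  0.72  0.39  1.7  -0.36  0.8  -0.05] tilt [-7.5e-03  8.0e-04 -1.0e+00]
tcp [0.6202 0.1121 0.1106] toolx yaw -5.03 units [ 0.0171 -0.0106  0.1388] mm [ 6.9 -4.2 55.5]
spin units (tool z down => negative) -0.0277 deg -0.83
```

View pics/w5.png

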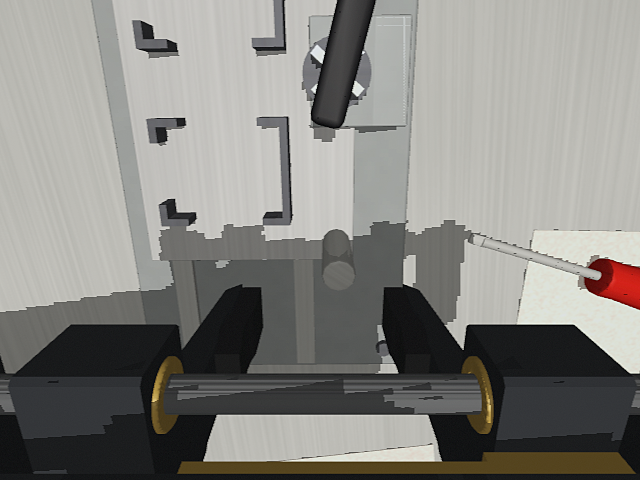

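```bash
python3 - <<'E'
from h import *
d=vision.get_image("wrist"); print(onz(d,339,273,.07))
E
python3 -m handwheel '{"travel":[[0.017,-0.010,0.04],[0,0,0.05],[0,0,0.045],[0,0,0]],"spin":[-0.028,0,0,0]}' 50;  python3 - <<'E'
from h import *
st();go([.627,.1157,.055],-4.2)
E
```

```text
[0.62838639 0.11869408 0.07      ]
clock: 10.92
eef_pos: [0.6298, 0.1168, 0.0557]
eef_rot: [0.999, -0.036, -0.001, -0.001]
contact_force: [-0.1, 0.2, -0.5]
grip_width: 0.0497
t 10.93 tcp [0.6298 0.1168 0.0557] F [-0.1  0.2 -0.5] w 49.7 q7 [-0.49  0.81  0.35  1.69 -0.39  0.72 -0.02] tilt [-0.0025  0.0024 -1.    ]
tcp [0.6298 0.1168 0.0557] toolx yaw -4.08 units [-0.0067  0.0032  0.0016] mm [-2.7  1.3  0.7]
spin units (tool z down => negative) 0.004 deg 0.12
```

```bash
python3 -m handwheel '{"travel":[[-0.003,0.003,0],[0,0,0],[0,0,0],[0,0,0]],"spin":[0,0,0,0]}' 0; python3 -m handwheel '{"travel":[[0,0.02,0],[0,0.03,0],[0,0.03,0],[0,0.03,0],[0,0.03,0],[0,0.02,0],[0,0.015,0],[0,0.01,0]],"spin":[0,0,0,0,0,0,0,0]}';  python3 - <<'E'
from h import *
st();go([.627,.1157,.055],-4.2)
E
```

```text
clock: 11.42
eef_pos: [0.628, 0.1154, 0.0566]
eef_rot: [0.999, -0.036, -0.002, -0.001]
contact_force: [-3.2, 1.1, -0.2]
grip_width: 0.0146
clock: 12.42
eef_pos: [0.6221, 0.039, 0.0566]
eef_rot: [0.999, -0.035, -0.002, -0.003]
contact_force: [-1.9, 3.6, 1.8]
grip_width: 0.0149
t 12.43 tcp [0.6221 0.039  0.0566] F [-1.9  3.6  1.8] w 14.9 q7 [-0.37  0.79  0.34  1.73 -0.39  0.69  0.11] tilt [-0.0035  0.0064 -1.    ]
tcp [0.6221 0.039  0.0566] toolx yaw -4.05 units [-0.0014 -0.1922  0.0051] mm [ -0.6 -76.9   2.1]
spin units (tool z down => negative) 0.0051 deg 0.15
```

```bash
python3 -m handwheel '{"travel":[[0,0.01,0],[0,0.01,0],[0,0.01,0],[0,0,0]],"spin":[0,0,0,0]}';  python3 - <<'E'
from h import *
st()
E
```

```text
clock: 12.92
eef_pos: [0.6219, 0.0355, 0.0566]
eef_rot: [0.999, -0.032, -0.002, -0.008]
contact_force: [-1.3, -1.4, 1.1]
grip_width: 0.0148
t 12.93 tcp [0.6219 0.0355 0.0566] F [-1.3 -1.4  1.1] w 14.8 q7 [-0.35  0.78  0.33  1.73 -0.39  0.69  0.13] tilt [-0.0031  0.0164 -0.9999]
```

```bash
python3 -m handwheel '{"travel":[[0,0,0],[0,0,0],[0,0,0],[0,0,-0.08],[0,0,-0.1],[0,0,-0.1],[0,0,-0.08],[0,0,0]],"spin":[0,0,0,0,0,0,0,0]}' 60
python3 - <<'E'
from h import *
st()
T=vision.get_image("top"); cv2.imwrite("pics/t3.png",T["frame"][:,:,::-1])
S=vision.get_image("scene"); cv2.imwrite("pics/s5.png",S["frame"][:,:,::-1])
E
```

```text
clock: 13.92
eef_pos: [0.6232, 0.0277, 0.2046]
eef_rot: [0.999, -0.035, -0.0, -0.005]
contact_force: [-0.7, 0.1, -0.6]
grip_width: 0.0604
t 13.93 tcp [0.6232 0.0277 0.2046] F [-0.7  0.1 -0.6] w 60.4 q7 [-0.41  0.58  0.43  1.68 -0.3   0.95  0.06] tilt [-5.0e-04  9.8e-03 -1.0e+00]
```

View pics/t3.png

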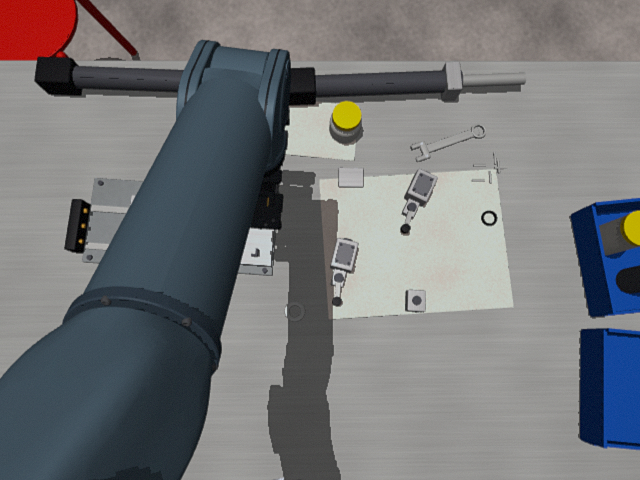

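View pics/s5.png

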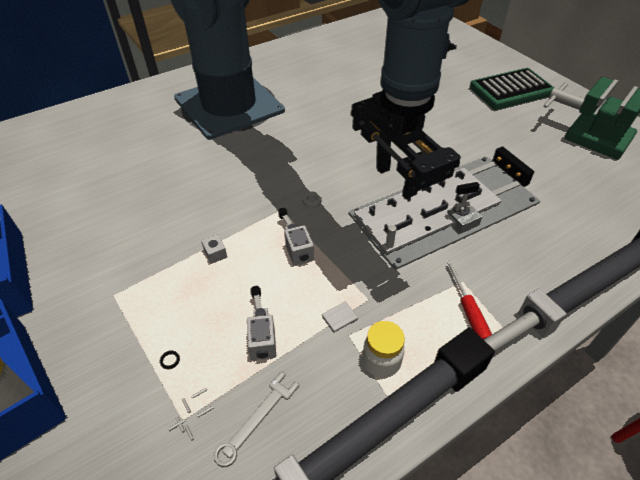

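The tray is out and both switches are where they were. Next I go over to switch B.

```bash
python3 -c "
from h import *
go([.53,-.108,.2046],76)"
```

```text
tcp [0.6213 0.028  0.2017] toolx yaw -3.96 units [-0.2044  0.355  -0.0092] mm [-81.8 142.   -3.7]
spin units (tool z down => negative) -2.6653 deg -79.96
```

```bash
python3 -m handwheel '{"travel":[[-0.068,0.118,0],[-0.068,0.118,0],[-0.068,0.118,0],[0,0,0],[0,0,0],[0,0,0],[0,0,0],[0,0,0],[0,0,0],[0,0,0]],"spin":[0,0,0,-0.33,-0.33,-0.33,-0.33,-0.33,-0.33,-0.33]}' 70;python3 -m handwheel '{"travel":[[0,0,0],[0,0,0]],"spin":[-0.33,0]}'
python3 - <<'E'
from h import *
st();go([.53,-.108,.2046],76)
d=vision.get_image("wrist"); cv2.imwrite("pics/w6.png",d["frame"][:,:,::-1])
E
```

```text
clock: 15.28
eef_pos: [0.5169, -0.1106, 0.1847]
eef_rot: [0.831, 0.556, -0.011, -0.013]
contact_force: [0.3, -0.3, -0.6]
grip_width: 0.0701
clock: 15.52
eef_pos: [0.5148, -0.1103, 0.1817]
eef_rot: [0.778, 0.627, -0.011, -0.016]
contact_force: [0.2, -0.6, -0.4]
grip_width: 0.0699
t 15.53 tcp [ 0.5148 -0.1103  0.1817] F [ 0.2 -0.6 -0.4] w 69.9 q7 [ 0.05  0.45  0.11  1.9  -0.07  0.83  1.55] tilt [-0.0384  0.0111 -0.9992]
tcp [ 0.5148 -0.1103  0.1817] toolx yaw 77.73 units [ 0.0138  0.0335 -0.0587] mm [  5.5  13.4 -23.5]
spin units (tool z down => negative) 0.0576 deg 1.73
```

View pics/w6.png

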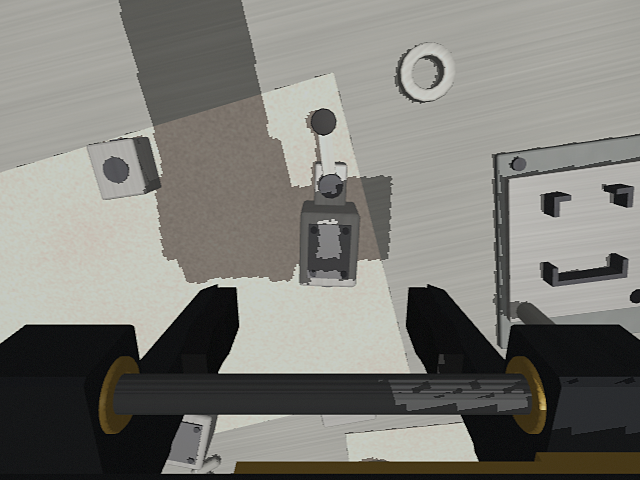

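Run:
```python
from h import *
d=vision.get_image("wrist"); crop(d,280,90,380,300,2.8,"w7.png"); print(d["eye"])
T=vision.get_image("top"); crop(T,310,150,520,320,3.5,"t4.png")
```

```text
[ 0.44054078 -0.09298336  0.31065837]
```

View pics/w7.png

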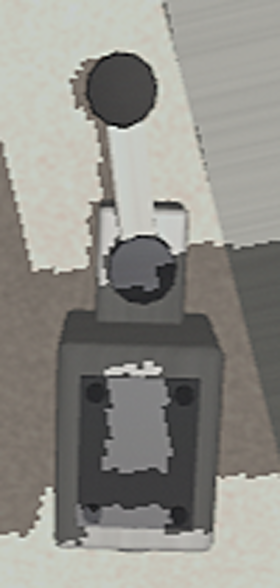

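Run:
```python
from h import *
d=vision.get_image("wrist")
o=lambda u,v,z:onz(d,280+u/2.8,90+v/2.8,z)
X=np.array([o(*c,.046) for c in[(60,343),(222,347),(212,549),(53,546)]])
print(X.round(4),X.mean(0),[np.linalg.norm(X[i]-X[(i+1)%4]).round(4) for i in range(4)])
l=X[3]-X[0]+X[2]-X[1];print(np.degrees(np.arctan2(l[1],l[0])))
w=X[0]-X[1]+X[3]-X[2];print(np.degrees(np.arctan2(w[1],w[0])))
C=X.mean(0); b=o(141,268,.024); r=o(121,90,.034);print(b,r,np.degrees(np.arctan2(*(C-b)[[1,0]])),np.linalg.norm((C-b)[:2]))
```

```text
[[ 0.4984 -0.1196  0.046 ]
 [ 0.508  -0.0808  0.046 ]
 [ 0.5604 -0.0936  0.046 ]
 [ 0.5507 -0.1337  0.046 ]] [ 0.52936112 -0.10691788  0.046     ] [np.float64(0.0399), np.float64(0.0539), np.float64(0.0413), np.float64(0.0541)]
-14.405946425133031
-103.74051267067081
[ 0.48814816 -0.09649246  0.024     ] [ 0.44309569 -0.0920404   0.034     ] -14.195999654654054 0.04251114894075106
```

```bash
python3 -m handwheel '{"travel":[[0.014,0.033,0.02],[0,0,0.08],[0,0,0.08],[0,0,0]],"spin":[0.06,0,0,0]}' 70
python3 - <<'E'
from h import *
st();go([.5295,-.1075,.030],75.8)
E
```

```text
clock: 16.23
eef_pos: [0.5311, -0.1054, 0.1074]
eef_rot: [0.791, 0.612, -0.01, -0.014]
contact_force: [-0.4, -0.4, 0.8]
grip_width: 0.0698
t 16.23 tcp [ 0.5311 -0.1054  0.1074] F [-0.4 -0.4  0.8] w 69.8 q7 [ 0.04  0.59  0.1   1.91 -0.1   0.69  1.52] tilt [-0.0337  0.0101 -0.9994]
tcp [ 0.5311 -0.1054  0.1074] toolx yaw 75.42 units [-0.0063  0.0042  0.1935] mm [-2.5  1.7 77.4]
spin units (tool z down => negative) -0.0128 deg -0.38
```

```bash
python3 -m handwheel '{"travel":[[-0.006,0.004,0.06],[0,0,0.07],[0,0,0.055],[0,0,0]],"spin":[-0.013,0,0,0]}' 70
python3 - <<'E'
from h import *
st();go([.5295,-.1075,.030],75.8)
E
```

```text
clock: 16.73
eef_pos: [0.5355, -0.1072, 0.0352]
eef_rot: [0.79, 0.613, -0.008, -0.012]
contact_force: [-0.4, 0.1, 0.3]
grip_width: 0.0702
t 16.73 tcp [ 0.5355 -0.1072  0.0352] F [-0.4  0.1  0.3] w 70.2 q7 [ 0.06  0.71  0.08  1.91 -0.11  0.55  1.53] tilt [-0.0263  0.0089 -0.9996]
tcp [ 0.5355 -0.1072  0.0352] toolx yaw 75.6 units [-0.0044 -0.014   0.0134] mm [-1.8 -5.6  5.4]
spin units (tool z down => negative) -0.0067 deg -0.2
```

```bash
python3 -m handwheel '{"travel":[[-0.004,-0.014,0.01],[0,-0.003,0.003],[0,0,0]],"spin":[-0.006,0,0]}' 70; python3 -m handwheel '{"travel":[[0,0,0],[0,0,0],[0,0,0],[0,0,0]],"spin":[0,0,0,0]}' 0
python3 - <<'E'
from h import *
st();go([.5295,-.1075,.030],75.8)
E
```

```text
clock: 17.1
eef_pos: [0.5304, -0.1073, 0.0329]
eef_rot: [0.789, 0.614, -0.006, -0.01]
contact_force: [0.5, -1.0, -0.4]
grip_width: 0.0701
clock: 17.6
eef_pos: [0.531, -0.1076, 0.0338]
eef_rot: [0.789, 0.614, -0.006, -0.009]
contact_force: [-1.1, 0.9, -0.9]
grip_width: 0.0416
t 17.6 tcp [ 0.531  -0.1076  0.0338] F [-1.1  0.9 -0.9] w 41.6 q7 [ 0.06  0.71  0.08  1.93 -0.11  0.53  1.54] tilt [-0.0202  0.0077 -0.9998]
tcp [ 0.531  -0.1076  0.0338] toolx yaw 75.72 units [-0.0006 -0.0036  0.0095] mm [-0.2 -1.4  3.8]
spin units (tool z down => negative) -0.0026 deg -0.08
```

```bash
python3 -m handwheel '{"travel":[[0,0,-0.05],[0,0,-0.08],[0,0,-0.08],[0,0,-0.05],[0,0,0]],"spin":[0,0,0,0,0]}' 0
python3 - <<'E'
from h import *
st();go([.578,.2578,.14],85.8)
E
```

```text
clock: 18.23
eef_pos: [0.5319, -0.1082, 0.1437]
eef_rot: [0.789, 0.614, -0.006, -0.01]
contact_force: [0.8, -0.1, -4.4]
grip_width: 0.0417
t 18.23 tcp [ 0.5319 -0.1082  0.1437] F [ 0.8 -0.1 -4.4] w 41.7 q7 [ 0.04  0.52  0.11  1.9  -0.09  0.75  1.52] tilt [-0.0219  0.0082 -0.9997]
tcp [ 0.5319 -0.1082  0.1437] toolx yaw 75.72 units [ 0.9151 -0.1137  0.0143] mm [366.  -45.5   5.7]
spin units (tool z down => negative) -0.3359 deg -10.08
```

```bash
python3 -m handwheel '{"travel":[[0.08,-0.01,0],[0.13,-0.016,0],[0.13,-0.016,0],[0.13,-0.016,0],[0.13,-0.016,0],[0.13,-0.016,0],[0.1,-0.015,0],[0.05,0,0],[0,0,0]],"spin":[0,0,0,0,0,0,0,-0.17,-0.16]}' 0; python3 -m handwheel '{"travel":[[0,0,0]],"spin":[0]}'
python3 - <<'E'
from h import *
st();go([.578,.2578,.12],85.8)
d=vision.get_image("wrist"); cv2.imwrite("pics/w8.png",d["frame"][:,:,::-1]); print(d["eye"])
S=vision.get_image("scene"); cv2.imwrite("pics/s6.png",S["frame"][:,:,::-1])
T=vision.get_image("top"); cv2.imwrite("pics/t6.png",T["frame"][:,:,::-1])
E
```

```text
clock: 19.35
eef_pos: [0.5736, 0.2527, 0.1378]
eef_rot: [0.733, 0.68, -0.011, -0.013]
contact_force: [0.0, -0.8, -3.8]
grip_width: 0.0422
clock: 19.48
eef_pos: [0.5727, 0.2526, 0.1367]
eef_rot: [0.733, 0.68, -0.012, -0.013]
contact_force: [0.4, 0.0, -3.7]
grip_width: 0.0419
t 19.48 tcp [0.5727 0.2526 0.1367] F [ 0.4  0.  -3.7] w 41.9 q7 [-0.5   0.65  0.03  1.67 -0.05  0.85  1.06] tilt [-0.0356  0.0032 -0.9994]
tcp [0.5727 0.2526 0.1367] toolx yaw 85.77 units [0.014  0.0138 0.0413] mm [ 5.6  5.5 16.5]
spin units (tool z down => negative) -0.001 deg -0.03
[0.49642916 0.25955028 0.26534554]
```

View pics/w8.png

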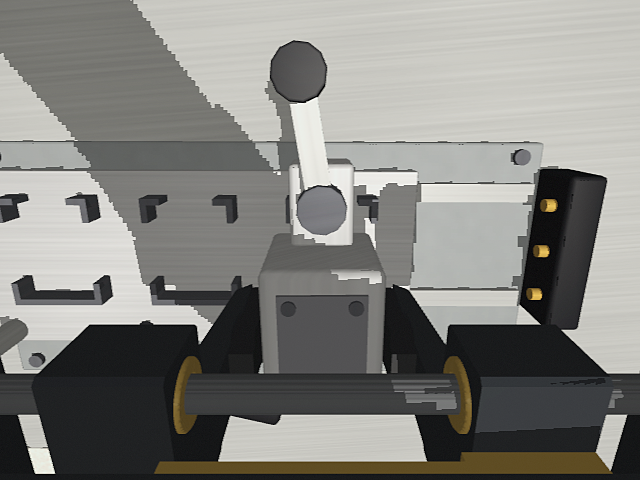

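View pics/s6.png

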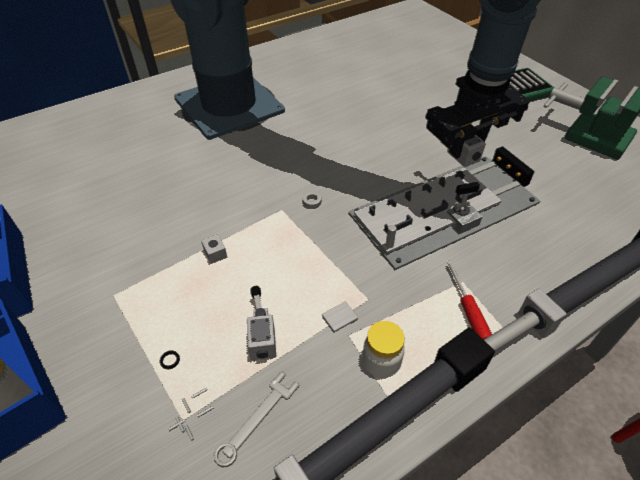

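View pics/t6.png

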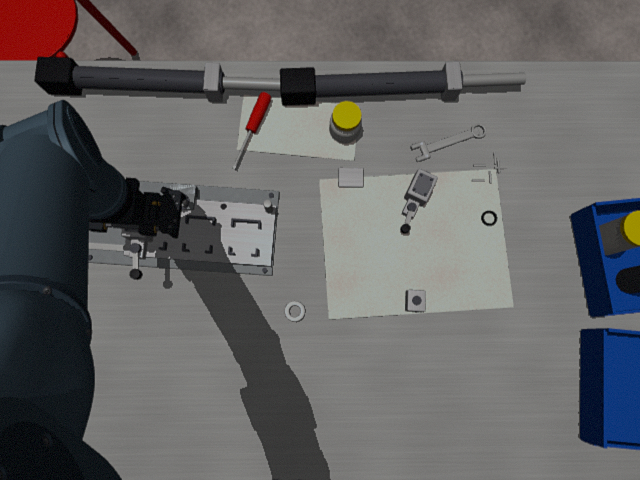

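Run:
```python
from h import *
d=vision.get_image("wrist"); crop(d,0,170,270,330,2.9,"w9.png")
T=vision.get_image("top"); crop(T,175,180,290,280,6,"t7.png")
```

```text
(no output)
```

View pics/w9.png

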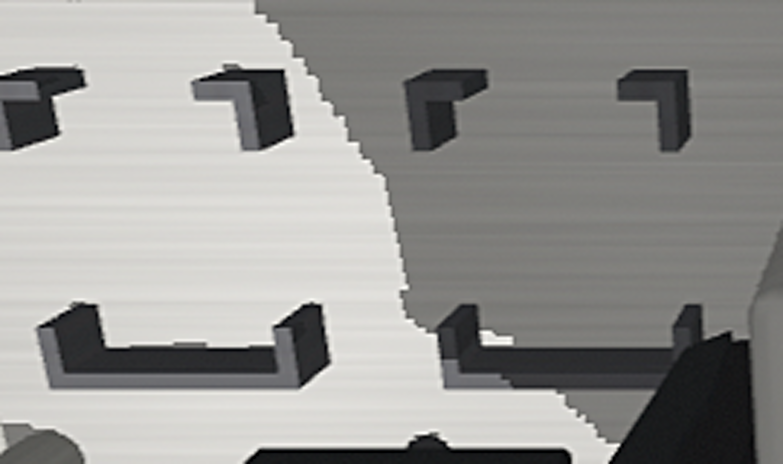

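View pics/t7.png

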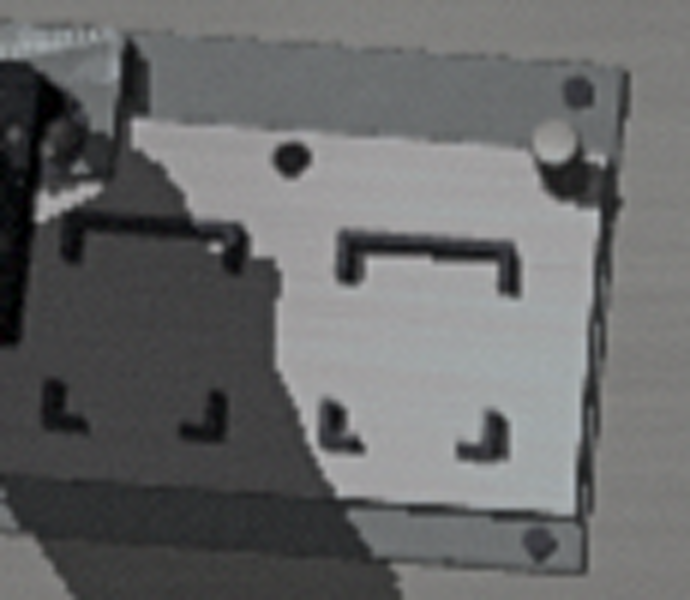

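Run:
```python
from h import *
d=vision.get_image("wrist")
o=lambda u,v,z=.034:onz(d,u/2.9,170+v/2.9,z)
a,b,f=o(50,388),o(300,388),o(250,82)
print(a,b,f,np.linalg.norm(a-b))
X=np.array([np.cos(np.radians(-4.2)),np.sin(np.radians(-4.2)),0]);Y=np.array([-X[1],X[0],0])
print("depth",(a-f)@X, "slot- ctr",(a+b)/2-X*((a+b)/2-f).dot(X)/2)
# mid rear-left outer corner
m=o(445,388); print("spacing",(m-a)@Y, np.degrees(np.arctan2(*(b-a)[[1,0]])))
T=vision.get_image("top")
q=lambda u,v,z=.034:onz(T,175+u/6,180+v/6,z)
# outer corners tray -88 seat top: RL(338,232) RR(520,245) FR(505,460) FL(320,450)
P=np.array([q(338,230),q(520,243),q(507,460),q(320,450)]);print(P.round(4),P.mean(0))
P=np.array([q(63,217),q(247,226),q(225,440),q(42,430)]);print("mid",P.mean(0))
print("post",q(555,143,.07), "tray corner rear",q(605,155,.02),"front",q(578,517,.02))
```

```text
[0.5977326  0.05393267 0.034     ] [0.60197729 0.10950108 0.034     ] [0.53284189 0.11515337 0.034     ] 0.05573029197663135
depth 0.06920014060516076 slot- ctr [0.56530701 0.08425392 0.034     ]
spacing 0.08806091543251121 85.63184210777398
[[0.6018 0.1084 0.034 ]
 [0.5974 0.0501 0.034 ]
 [0.5272 0.0533 0.034 ]
 [0.5306 0.1124 0.034 ]] [0.5642706  0.08101766 0.034     ]
mid [0.57016185 0.16912413 0.034     ]
post [0.62107365 0.03620532 0.07      ] tray corner rear [0.62990638 0.02414839 0.02      ] front [0.51085243 0.031716   0.02      ]
```

Run:
```python
from h import *
d=vision.get_image("wrist"); p,M=tool()
for z in (.125,.128): print(onz(d,321,211,z))
ty=M[:,1]; tx=M[:,0]; print(p,tx,ty)
b=onz(d,321,211,.1265); print((b-p)@tx,(b-p)@ty)
```

```text
[0.53018445 0.25651163 0.125     ]
[0.52948291 0.25657016 0.128     ]
[0.57369247 0.25244185 0.13786217] [0.07451603 0.99721873 0.00147424] [ 0.99665893 -0.07442446 -0.03364484]
0.0008027160349634119 -0.04363504209403416
```

```bash
python3 -c "
from h import *
go([.5783,.2585,.075],85.8)"
```

```text
tcp [0.5737 0.2524 0.1379] toolx yaw 85.73 units [0.0157 0.0156 0.1567] mm [ 6.3  6.3 62.7]
spin units (tool z down => negative) -0.0024 deg -0.07
```

```bash
python3 -m handwheel '{"travel":[[0.016,0.016,0.05],[0,0,0.05],[0,0,0.05],[0,0,0]],"spin":[-0.003,0,0,0]}' 0; python3 -c "
from h import *
st();go([.5783,.2585,.075],85.8)"
```

```text
clock: 20.38
eef_pos: [0.5784, 0.2578, 0.0752]
eef_rot: [0.733, 0.68, -0.011, -0.013]
contact_force: [0.5, 0.4, -4.5]
grip_width: 0.0419
t 20.38 tcp [0.5784 0.2578 0.0752] F [ 0.5  0.4 -4.5] w 41.9 q7 [-0.5   0.75  0.03  1.66 -0.06  0.75  1.06] tilt [-0.0335  0.0036 -0.9994]
tcp [0.5784 0.2578 0.0752] toolx yaw 85.72 units [ 0.0018 -0.0004  0.0006] mm [ 0.7 -0.2  0.2]
spin units (tool z down => negative) -0.0027 deg -0.08
```

```bash
python3 -m handwheel '{"travel":[[0,0,0.015],[0,0,0.015],[0,0,0.005],[0,0,0]],"spin":[0,0,0,0]}' 0; python3 -c "
from h import *
st();go([.5783,.2583,.0545],85.8)"; python3 -m handwheel '{"travel":[[0,0,0.01],[0,0,0.006],[0,0,0]],"spin":[0,0,0]}' 0; python3 -c "
from h import *
st();go([.5783,.2583,.0538],85.8)"
```

```text
clock: 20.88
eef_pos: [0.5788, 0.258, 0.0616]
eef_rot: [0.733, 0.68, -0.01, -0.012]
contact_force: [0.3, 0.3, -2.6]
grip_width: 0.0417
t 20.88 tcp [0.5788 0.258  0.0616] F [ 0.3  0.3 -2.6] w 41.7 q7 [-0.5   0.77  0.03  1.67 -0.06  0.73  1.06] tilt [-0.0316  0.0043 -0.9995]
tcp [0.5788 0.258  0.0616] toolx yaw 85.7 units [ 0.0007 -0.0008  0.0177] mm [ 0.3 -0.3  7.1]
spin units (tool z down => negative) -0.0032 deg -0.1
clock: 21.25
eef_pos: [0.579, 0.2582, 0.0553]
eef_rot: [0.733, 0.68, -0.01, -0.012]
contact_force: [-0.9, -0.3, -3.9]
grip_width: 0.0419
t 21.25 tcp [0.579  0.2582 0.0553] F [-0.9 -0.3 -3.9] w 41.9 q7 [-0.5   0.78  0.03  1.67 -0.06  0.72  1.06] tilt [-0.0307  0.0048 -0.9995]
tcp [0.579  0.2582 0.0553] toolx yaw 85.7 units [ 0.0002 -0.0016  0.0037] mm [ 0.1 -0.7  1.5]
spin units (tool z down => negative) -0.0034 deg -0.1
```

```bash
python3 -m handwheel '{"travel":[[0,0,0.005],[0,0,0.003],[0,0,0]],"spin":[0,0,0]}' 0; python3 -m handwheel '{"travel":[[0,0,0],[0,0,0],[0,0,0]],"spin":[0,0,0]}' 56;python3 -m handwheel '{"travel":[[0,0,-0.04],[0,0,-0.08],[0,0,-0.1],[0,0,-0.05],[0,0,0]],"spin":[0,0,0,0,0]}'
python3 - <<'E'
from h import *
st()
d=vision.get_image("wrist"); cv2.imwrite("pics/w10.png",d["frame"][:,:,::-1])
E
```

```text
clock: 21.62
eef_pos: [0.5793, 0.2584, 0.0542]
eef_rot: [0.733, 0.68, -0.009, -0.012]
contact_force: [0.5, -0.1, -3.3]
grip_width: 0.0419
clock: 22.0
eef_pos: [0.5803, 0.259, 0.0549]
eef_rot: [0.733, 0.68, -0.008, -0.012]
contact_force: [-0.5, -0.6, 0.4]
grip_width: 0.0561
clock: 22.62
eef_pos: [0.5845, 0.2585, 0.1703]
eef_rot: [0.733, 0.68, -0.007, -0.011]
contact_force: [-0.6, 0.5, -1.2]
grip_width: 0.0559
t 22.62 tcp [0.5845 0.2585 0.1703] F [-0.6  0.5 -1.2] w 55.9 q7 [-0.5   0.62  0.04  1.62 -0.05  0.92  1.05] tilt [-0.0253  0.0078 -0.9996]
```

View pics/w10.png

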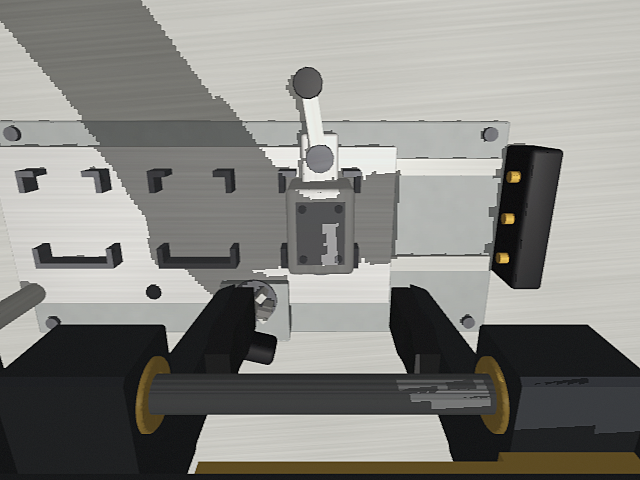

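Switch B is seated in the head-side seat. Now switch A.

Run:
```python
from h import *
go([.655,-.2587,.18],63.5)
T=vision.get_image("top"); crop(T,310,150,520,320,3.5,"t8.png")
```

```text
tcp [0.584  0.2584 0.1693] toolx yaw 85.68 units [-1.2756  0.2733 -0.0407] mm [-510.2  109.3  -16.3]
spin units (tool z down => negative) 0.7394 deg 22.18
```

View pics/t8.png

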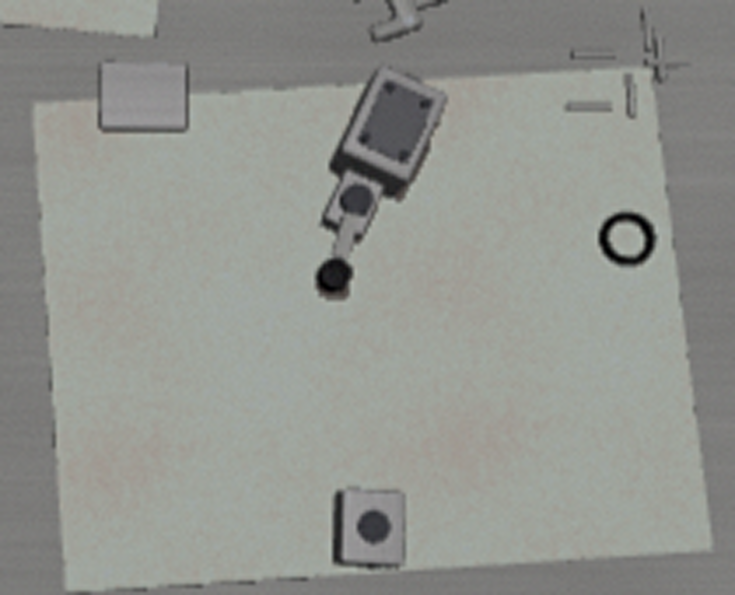

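```bash
python3 -m handwheel '{"travel":[[-0.1,0.02,-0.005],[-0.142,0.03,-0.005],[-0.142,0.03,-0.005],[-0.142,0.03,-0.005],[-0.142,0.03,-0.005],[-0.142,0.03,-0.005],[-0.142,0.03,-0.005],[-0.142,0.03,-0.005],[-0.142,0.03,-0.005],[0,0,0]],"spin":[0,0,0,0,0,0,0,0,0,0]}' 70;python3 -m handwheel '{"travel":[[0,0,0],[0,0,0],[0,0,0],[0,0,0]],"spin":[0.25,0.25,0.2,0]}'
python3 - <<'E'
from h import *
st();go([.6616,-.2587,.15],63.5)
d=vision.get_image("wrist"); cv2.imwrite("pics/w11.png",d["frame"][:,:,::-1])
E
```

```text
clock: 23.98
eef_pos: [0.6456, -0.2562, 0.1658]
eef_rot: [0.731, 0.682, -0.016, -0.02]
contact_force: [-0.4, -1.0, -0.9]
grip_width: 0.0702
clock: 24.48
eef_pos: [0.643, -0.2515, 0.1595]
eef_rot: [0.845, 0.533, -0.022, -0.021]
contact_force: [-0.0, 0.4, 0.3]
grip_width: 0.0699
t 24.48 tcp [ 0.643  -0.2515  0.1595] F [-0.   0.4  0.3] w 69.9 q7 [ 0.19  0.75  0.19  1.44 -0.14  1.03  1.53] tilt [-0.059   0.0125 -0.9982]
tcp [ 0.643  -0.2515  0.1595] toolx yaw 64.52 units [0.0042 0.051  0.0208] mm [ 1.7 20.4  8.3]
spin units (tool z down => negative) 0.034 deg 1.02
```

View pics/w11.png

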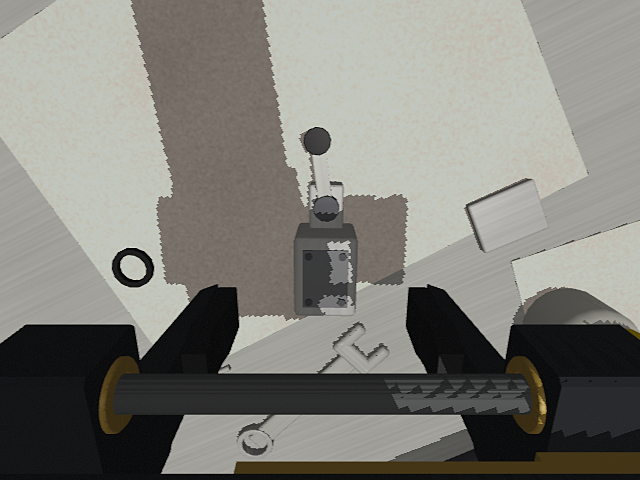

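Run:
```python
from h import *
d=vision.get_image("wrist"); crop(d,270,120,390,330,2.8,"w12.png"); print(d["eye"])
```

```text
[ 0.57732995 -0.21704353  0.28982664]
```

View pics/w12.png

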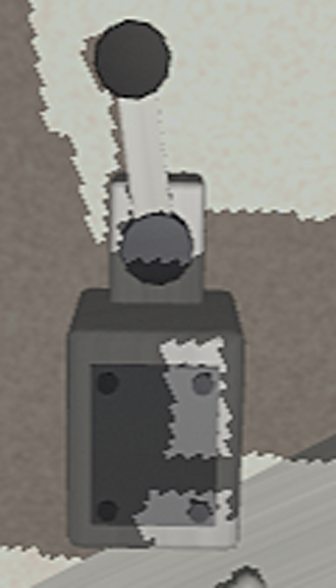

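Run:
```python
from h import *
d=vision.get_image("wrist")
o=lambda u,v,z:onz(d,270+u/2.8,120+v/2.8,z)
X=np.array([o(*c,.046) for c in[(69,332),(244,332),(239,547),(68,544)]])
print(X.round(4),X.mean(0),[np.linalg.norm(X[i]-X[(i+1)%4]).round(4) for i in range(4)])
l=X[3]-X[0]+X[2]-X[1];print(np.degrees(np.arctan2(l[1],l[0])))
w=X[0]-X[1]+X[3]-X[2];print(np.degrees(np.arctan2(w[1],w[0])))
C=X.mean(0); b=o(157,248,.024); r=o(132,60,.034);print(b,r,np.degrees(np.arctan2(*(C-b)[[1,0]])),np.linalg.norm((C-b)[:2]))
# screws on top
Y=np.array([o(*c,.046) for c in[(108,383),(203,383),(199,511),(108,511)]]);print(Y.mean(0))
go([.6605,-.2573,.10],64)
```

```text
[[ 0.6308 -0.2661  0.046 ]
 [ 0.648  -0.2297  0.046 ]
 [ 0.6968 -0.2529  0.046 ]
 [ 0.6785 -0.29    0.046 ]] [ 0.66352648 -0.25967211  0.046     ] [np.float64(0.0402), np.float64(0.054), np.float64(0.0414), np.float64(0.0534)]
-26.064960992675072
-115.68802082702364
[ 0.62569583 -0.24133772  0.024     ] [ 0.58229845 -0.22704463  0.034     ] -25.856856138409796 0.04203936156679567
[ 0.6649547  -0.26045821  0.046     ]
tcp [ 0.6433 -0.2522  0.1602] toolx yaw 64.56 units [0.0091 0.053  0.1475] mm [ 3.6 21.2 59. ]
spin units (tool z down => negative) 0.0186 deg 0.56
```

```bash
python3 -c "
from h import *
go([.6635,-.2595,.09],64)"; python3 -m handwheel '{"travel":[[0.006,0.061,0.03],[0,0,0.07],[0,0,0.06],[0,0,0]],"spin":[0.02,0,0,0]}' 70;python3 -c "
from h import *
st();go([.6635,-.2595,.032],64)"
```

```text
tcp [ 0.6433 -0.2522  0.1602] toolx yaw 64.56 units [0.0077 0.0635 0.1719] mm [ 3.1 25.4 68.8]
spin units (tool z down => negative) 0.0186 deg 0.56
clock: 25.12
eef_pos: [0.6636, -0.2594, 0.0935]
eef_rot: [0.846, 0.532, -0.021, -0.021]
contact_force: [0.2, 0.0, -0.2]
grip_width: 0.0699
t 25.12 tcp [ 0.6636 -0.2594  0.0935] F [ 0.2  0.  -0.2] w 69.9 q7 [ 0.2   0.86  0.17  1.4  -0.15  0.95  1.54] tilt [-0.0566  0.0129 -0.9983]
tcp [ 0.6636 -0.2594  0.0935] toolx yaw 64.28 units [0.0016 0.0086 0.1534] mm [ 0.6  3.4 61.4]
spin units (tool z down => negative) 0.0095 deg 0.28
```

```bash
python3 -m handwheel '{"travel":[[0.001,0.009,0.05],[0,0,0.06],[0,0,0.043],[0,0,0]],"spin":[0.01,0,0,0]}' 70;python3 -c "
from h import *
st();go([.664,-.2595,.034],64)"
```

```text
clock: 25.62
eef_pos: [0.6643, -0.26, 0.0294]
eef_rot: [0.848, 0.53, -0.02, -0.02]
contact_force: [-0.9, -0.4, -0.0]
grip_width: 0.07
t 25.62 tcp [ 0.6643 -0.26    0.0294] F [-0.9 -0.4 -0. ] w 70.0 q7 [ 0.21  0.95  0.16  1.4  -0.17  0.86  1.54] tilt [-0.0551  0.0126 -0.9984]
tcp [ 0.6643 -0.26    0.0294] toolx yaw 64.03 units [ 0.0005 -0.0018 -0.0115] mm [ 0.2 -0.7 -4.6]
spin units (tool z down => negative) 0.001 deg 0.03
```

```bash
python3 -m handwheel '{"travel":[[0,0,-0.01],[0,0,0],[0,0,0],[0,0,0],[0,0,0]],"spin":[0,0,0,0,0]}' 0;python3 -c "
from h import *
st()";python3 -m handwheel '{"travel":[[0,0,-0.05],[0,0,-0.08],[0,0,-0.08],[0,0,-0.03],[0,0,0]],"spin":[0,0,0,0,0]}' 0; python3 -c "
from h import *
st();go([.566,.0822,.12],85.8)"
```

```text
clock: 26.25
eef_pos: [0.6656, -0.2608, 0.0354]
eef_rot: [0.848, 0.53, -0.019, -0.019]
contact_force: [0.2, 0.2, -2.7]
grip_width: 0.0418
t 26.25 tcp [ 0.6656 -0.2608  0.0354] F [ 0.2  0.2 -2.7] w 41.8 q7 [ 0.21  0.94  0.16  1.4  -0.16  0.87  1.54] tilt [-0.0525  0.0112 -0.9986]
clock: 26.88
eef_pos: [0.6705, -0.2614, 0.1366]
eef_rot: [0.848, 0.53, -0.019, -0.019]
contact_force: [-0.4, 0.2, -3.7]
grip_width: 0.0414
t 26.88 tcp [ 0.6705 -0.2614  0.1366] F [-0.4  0.2 -3.7] w 41.4 q7 [ 0.2   0.82  0.18  1.36 -0.15  1.03  1.53] tilt [-0.0529  0.0118 -0.9985]
tcp [ 0.6705 -0.2614  0.1366] toolx yaw 64.04 units [ 0.6584 -0.6085  0.0655] mm [ 263.4 -243.4   26.2]
spin units (tool z down => negative) -0.7255 deg -21.76
```

```bash
python3 -m handwheel '{"travel":[[0.06,-0.056,0],[0.09,-0.083,0],[0.09,-0.083,0],[0.09,-0.083,0],[0.09,-0.083,0],[0.09,-0.083,0],[0.09,-0.083,0],[0.05,-0.046,0],[0,0,0]],"spin":[0,0,0,0,0,0,0,0,0]}' 0; python3 -m handwheel '{"travel":[[0,0,0],[0,0,0],[0,0,0],[0,0,0],[0,0,0]],"spin":[-0.18,-0.18,-0.18,-0.17,0]}'
python3 - <<'E'
from h import *
st();go([.566,.0824,.12],85.8)
d=vision.get_image("wrist"); cv2.imwrite("pics/w13.png",d["frame"][:,:,::-1]); print(d["eye"])
T=vision.get_image("top"); cv2.imwrite("pics/t9.png",T["frame"][:,:,::-1])
E
```

```text
clock: 28.0
eef_pos: [0.5584, 0.0879, 0.1359]
eef_rot: [0.847, 0.53, -0.026, -0.023]
contact_force: [-0.5, -0.4, -3.8]
grip_width: 0.0415
clock: 28.62
eef_pos: [0.5574, 0.0803, 0.1322]
eef_rot: [0.733, 0.679, -0.025, -0.027]
contact_force: [-0.3, -0.0, -3.0]
grip_width: 0.0417
t 28.62 tcp [0.5574 0.0803 0.1322] F [-0.3 -0.  -3. ] w 41.7 q7 [-0.25  0.59  0.06  1.81 -0.07  0.82  1.34] tilt [-0.074   0.0055 -0.9972]
tcp [0.5574 0.0803 0.1322] toolx yaw 85.58 units [0.007  0.0232 0.0288] mm [ 2.8  9.3 11.5]
spin units (tool z down => negative) -0.0073 deg -0.22
[0.48619923 0.08722626 0.26363506]
```

View pics/w13.png

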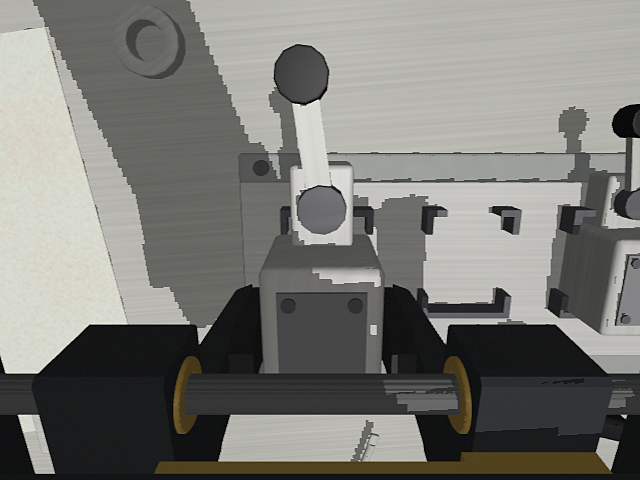

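View pics/t9.png

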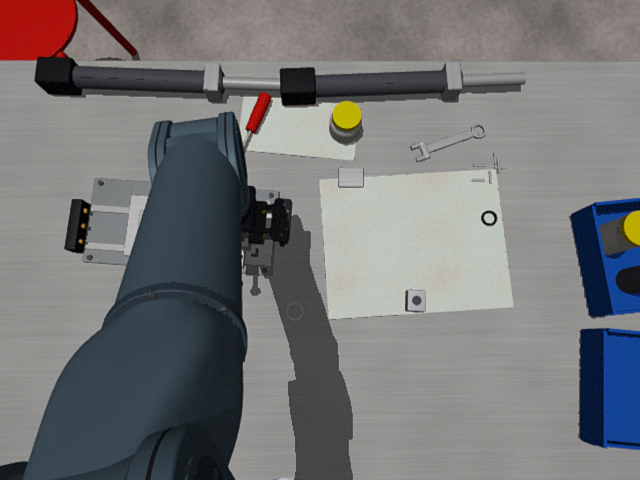

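```bash
python3 -c "
from h import *
go([.567,.0828,.08],85.8)"; python3 -m handwheel '{"travel":[[0.008,0.028,0.02],[0,0,0.04],[0,0,0.04],[0,0,0]],"spin":[-0.008,0,0,0]}' 0;python3 -c "
from h import *
st();go([.567,.0828,.065],85.8)"
```

```text
tcp [0.5574 0.0806 0.1323] toolx yaw 85.53 units [0.0073 0.0331 0.1287] mm [ 2.9 13.2 51.5]
spin units (tool z down => negative) -0.0089 deg -0.27
clock: 29.22
eef_pos: [0.5659, 0.0831, 0.0874]
eef_rot: [0.733, 0.679, -0.026, -0.027]
contact_force: [-0.2, -1.2, -2.6]
grip_width: 0.0418
t 29.23 tcp [0.5659 0.0831 0.0874] F [-0.2 -1.2 -2.6] w 41.8 q7 [-0.25  0.67  0.05  1.8  -0.08  0.75  1.34] tilt [-0.0756  0.0048 -0.9971]
tcp [0.5659 0.0831 0.0874] toolx yaw 85.66 units [-0.0006  0.0072  0.0557] mm [-0.2  2.9 22.3]
spin units (tool z down => negative) -0.0046 deg -0.14
```

```bash
python3 -m handwheel '{"travel":[[0,0.007,0.02],[0,0.001,0.02],[0,0.001,0.013],[0,0,0]],"spin":[-0.005,0,0,0]}' 0;python3 -c "
from h import *
st();go([.567,.0828,.0565],85.8)"
```

```text
clock: 29.72
eef_pos: [0.5682, 0.083, 0.0647]
eef_rot: [0.732, 0.68, -0.026, -0.027]
contact_force: [0.2, 0.3, -3.5]
grip_width: 0.0417
t 29.73 tcp [0.5682 0.083  0.0647] F [ 0.2  0.3 -3.5] w 41.7 q7 [-0.25  0.71  0.05  1.79 -0.08  0.71  1.35] tilt [-0.0751  0.0048 -0.9972]
tcp [0.5682 0.083  0.0647] toolx yaw 85.82 units [-0.0008 -0.0014  0.0207] mm [-0.3 -0.6  8.3]
spin units (tool z down => negative) 0.0008 deg 0.02
```

```bash
python3 -m handwheel '{"travel":[[0,-0.0015,0.01],[0,0,0.009],[0,0,0]],"spin":[0,0,0]}' 0;python3 -c "
from h import *
st();go([.567,.0828,.0554],85.8)"
```

```text
clock: 30.1
eef_pos: [0.5673, 0.0832, 0.0572]
eef_rot: [0.732, 0.68, -0.025, -0.027]
contact_force: [-0.3, -0.9, -2.7]
grip_width: 0.0413
t 30.1 tcp [0.5673 0.0832 0.0572] F [-0.3 -0.9 -2.7] w 41.3 q7 [-0.25  0.72  0.05  1.8  -0.08  0.7   1.35] tilt [-0.0742  0.0051 -0.9972]
tcp [0.5673 0.0832 0.0572] toolx yaw 85.82 units [-0.0011 -0.0003  0.0045] mm [-0.4 -0.1  1.8]
spin units (tool z down => negative) 0.0007 deg 0.02
```

```bash
python3 -m handwheel '{"travel":[[0,0,0.005],[0,0,0.003],[0,0,0]],"spin":[0,0,0]}' 0;  python3 -m handwheel '{"travel":[[0,0,0],[0,0,0],[0,0,0]],"spin":[0,0,0]}' 56;python3 -m handwheel '{"travel":[[0,0,-0.04],[0,0,-0.08],[0,0,-0.1],[0,0,-0.05],[0,0,0]],"spin":[0,0,0,0,0]}'
python3 - <<'E'
from h import *
st()
d=vision.get_image("wrist"); cv2.imwrite("pics/w14.png",d["frame"][:,:,::-1])
S=vision.get_image("scene"); crop(S,340,140,550,275,3.8,"s7.png")
E
```

```text
clock: 30.48
eef_pos: [0.5675, 0.0834, 0.0556]
eef_rot: [0.732, 0.68, -0.025, -0.027]
contact_force: [-0.2, -0.3, -3.7]
grip_width: 0.0417
clock: 30.85
eef_pos: [0.5684, 0.0836, 0.0561]
eef_rot: [0.732, 0.68, -0.024, -0.027]
contact_force: [0.3, -0.4, 0.7]
grip_width: 0.0561
clock: 31.48
eef_pos: [0.5775, 0.0829, 0.1711]
eef_rot: [0.732, 0.68, -0.023, -0.026]
contact_force: [-0.7, -0.6, 0.7]
grip_width: 0.0556
t 31.48 tcp [0.5775 0.0829 0.1711] F [-0.7 -0.6  0.7] w 55.6 q7 [-0.25  0.56  0.06  1.74 -0.07  0.91  1.34] tilt [-0.0689  0.0063 -0.9976]
```

View pics/w14.png

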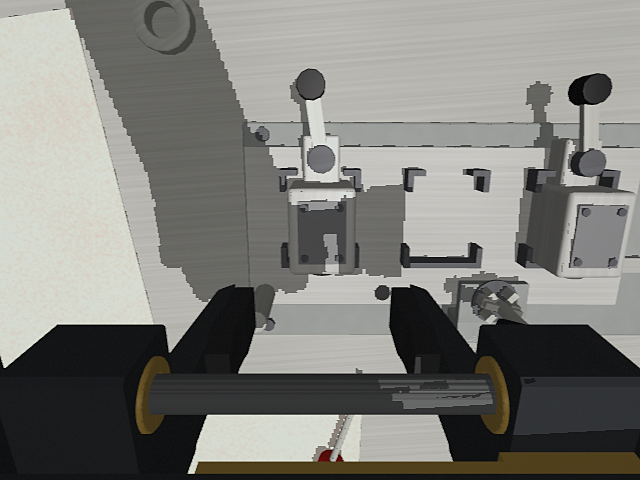

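View pics/s7.png

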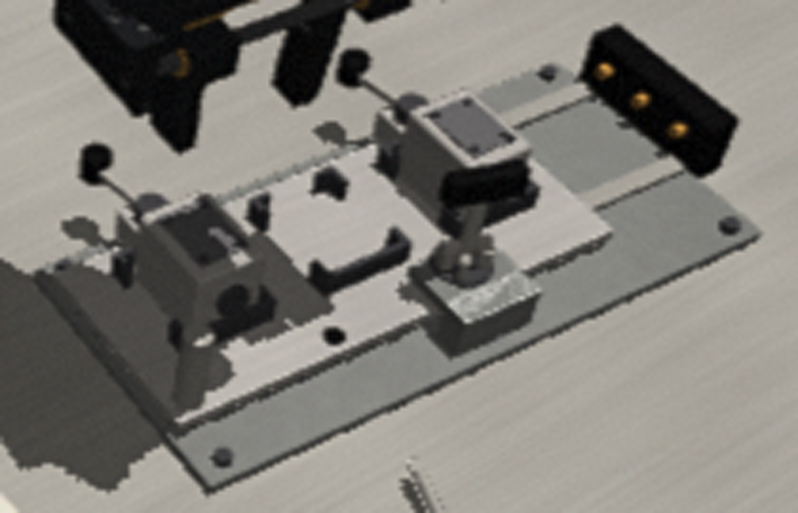

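Run:
```python
from h import *
d=vision.get_image("wrist"); crop(d,240,120,640,290,2,"w15.png")
go([.66,.0,.18],-4.2)
```

```text
tcp [0.5756 0.0827 0.1683] toolx yaw 85.81 units [-0.1908  0.2227 -0.0458] mm [-76.3  89.1 -18.3]
spin units (tool z down => negative) -2.9996 deg -89.99
```

View pics/w15.png

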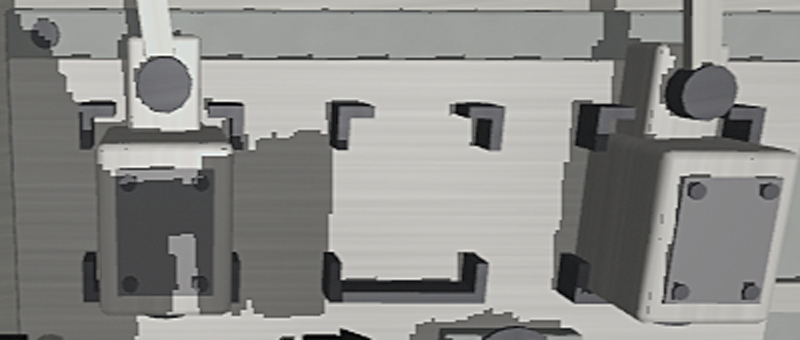

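Run:
```python
from h import *
d=vision.get_image("wrist")
o=lambda u,v,z:onz(d,240+u/2,120+v/2,z)
X=np.array([np.cos(np.radians(-4.2)),np.sin(np.radians(-4.2)),0]);Y=np.array([-X[1],X[0],0])
a,b=o(330,300,.034),o(486,300,.034); f=o(345,104,.034)
m=(a+b)/2; m=m-X*((m-f)@X)/2; print("slot1",m)
for n,s,q in(("A",-.088,[(97,146),(232,148),(235,313),(103,313)]),("B",.088,[(668,148),(799,150),(764,318),(642,320)])):
    P=np.array([o(u,v,.066) for u,v in q]); C=P.mean(0); e=C-(m+s*Y); print(n,C.round(4),"err",(e@X).round(4),(e@Y).round(4),[np.linalg.norm(P[i]-P[(i+1)%4]).round(4) for i in range(4)])
    # via screws
for n,s,q in(("A",-.088,[(128,183),(202,183),(201,284),(130,284)]),("B",.088,[(697,190),(769,190),(751,292),(680,292)])):
    P=np.array([o(u,v,.066) for u,v in q]); C=P.mean(0); e=C-(m+s*Y); print(n,C.round(4),"err",(e@X).round(4),(e@Y).round(4))
```

```text
slot1 [0.56977655 0.17127124 0.034     ]
A [0.5649 0.0856 0.066 ] err 0.0014 0.0022 [np.float64(0.0402), np.float64(0.0522), np.float64(0.0414), np.float64(0.0527)]
B [0.5786 0.2538 0.066 ] err 0.0027 -0.005 [np.float64(0.0392), np.float64(0.0532), np.float64(0.0383), np.float64(0.0545)]
A [0.5655 0.085  0.066 ] err 0.002 0.0017
B [0.5805 0.2559 0.066 ] err 0.0045 -0.0028
```

```bash
python3 -m handwheel '{"travel":[[0,0,0],[0,0,0],[0,0,0],[0,0,0],[0,0,0],[0,0,0],[0,0,0],[0,0,0],[0,0,0],[0,0,0]],"spin":[0.2,0.3,0.3,0.3,0.3,0.3,0.3,0.3,0.3,0.3]}' 50;python3 -c "
from h import *
st();go([.622,.0355,.12],-4.2)"
```

```text
clock: 32.92
eef_pos: [0.5672, 0.0812, 0.1557]
eef_rot: [0.998, -0.035, -0.048, 0.002]
contact_force: [0.3, -0.5, -0.1]
grip_width: 0.05
t 32.92 tcp [0.5672 0.0812 0.1557] F [ 0.3 -0.5 -0.1] w 50.0 q7 [-0.53  0.62  0.45  1.77 -0.34  0.93  0.01] tilt [-9.660e-02 -7.000e-04 -9.953e-01]
tcp [0.5672 0.0812 0.1557] toolx yaw -4.07 units [0.1527 0.1038 0.0756] mm [61.1 41.5 30.3]
spin units (tool z down => negative) 0.0043 deg 0.13
```

```bash
python3 -m handwheel '{"travel":[[0.02,0,-0.005],[0.02,0,-0.005],[0.02,0,-0.005],[0.02,0,-0.005],[0.02,0,-0.005],[0.02,0,-0.005],[0.01,0,-0.005],[0.01,0,-0.005],[0,0,0],[0,0,0]],"spin":[0,0,0,0,0,0,0,0,0,0]}' 50;python3 -c "
from h import *
st()"; python3 -m handwheel '{"travel":[[0,0,0],[0,0,0],[0,0,0],[0,0,0],[0,0,0],[0,0,0],[0,0,0],[0,0,0],[0,0,0],[0,0,0]],"spin":[0,0,0,0,0,0,0,0,0,0]}' 50;python3 -c "
from h import *
st()"
```

```text
clock: 34.17
eef_pos: [0.6277, 0.0769, 0.1649]
eef_rot: [0.998, -0.031, -0.05, 0.003]
contact_force: [0.2, -0.5, 0.7]
grip_width: 0.05
t 34.17 tcp [0.6277 0.0769 0.1649] F [ 0.2 -0.5  0.7] w 50.0 q7 [-0.48  0.7   0.45  1.59 -0.35  1.03  0.02] tilt [-0.0994 -0.0021 -0.995 ]
clock: 35.42
eef_pos: [0.6272, 0.077, 0.1649]
eef_rot: [0.998, -0.031, -0.05, 0.003]
contact_force: [0.1, 1.5, 0.2]
grip_width: 0.0502
t 35.42 tcp [0.6272 0.077  0.1649] F [0.1 1.5 0.2] w 50.2 q7 [-0.48  0.7   0.45  1.59 -0.35  1.03  0.02] tilt [-0.1    -0.0019 -0.995 ]
```

The tool has drifted to about 5.7° of tilt. I'll test whether quick vertical strokes and turns in free air bring it back.

```bash
python3 -m handwheel '{"travel":[[0,0,-0.15],[0,0,-0.15],[0,0,-0.15],[0,0,0]],"spin":[0,0,0,0]}' 50;python3 -c "
from h import *
st()"; python3 -m handwheel '{"travel":[[0,0,0.15],[0,0,0.15],[0,0,0.15],[0,0,0]],"spin":[0,0,0,0]}' 50;python3 -c "
from h import *
st()"; python3 -m handwheel '{"travel":[[0,0,0],[0,0,0],[0,0,0],[0,0,0]],"spin":[-0.35,-0.35,-0.35,0]}' 50;python3 -c "
from h import *
st()"
```

```text
clock: 35.92
eef_pos: [0.6453, 0.0773, 0.3487]
eef_rot: [0.998, -0.031, -0.051, 0.003]
contact_force: [-0.1, -1.0, -1.2]
grip_width: 0.0498
t 35.92 tcp [0.6453 0.0773 0.3487] F [-0.1 -1.  -1.2] w 49.8 q7 [-0.5   0.56  0.52  1.36 -0.27  1.39 -0.04] tilt [-0.1017 -0.0028 -0.9948]
clock: 36.42
eef_pos: [0.6263, 0.0772, 0.1645]
eef_rot: [0.998, -0.031, -0.05, 0.003]
contact_force: [-0.4, 0.3, 0.4]
grip_width: 0.0502
t 36.42 tcp [0.6263 0.0772 0.1645] F [-0.4  0.3  0.4] w 50.2 q7 [-0.48  0.7   0.45  1.6  -0.35  1.03  0.02] tilt [-0.1004 -0.0022 -0.9949]
clock: 36.92
eef_pos: [0.6313, 0.0763, 0.1731]
eef_rot: [0.968, 0.247, -0.044, -0.01]
contact_force: [1.1, 0.5, 0.5]
grip_width: 0.0498
t 36.92 tcp [0.6313 0.0763 0.1731] F [1.1 0.5 0.5] w 49.8 q7 [-0.39  0.67  0.31  1.58 -0.24  1.02  0.5 ] tilt [-0.0906 -0.0027 -0.9959]
```

```bash
python3 -m handwheel '{"travel":[[0,0,0],[0,0,0],[0,0,0],[0,0,0],[0,0,0],[0,0,0],[0,0,0]],"spin":[-0.35,-0.35,-0.35,-0.35,-0.35,-0.35,0]}' 50;python3 -c "
from h import *
st();go([.622,.0355,.12],175.8)"
```

```text
clock: 37.8
eef_pos: [0.6379, 0.0745, 0.1845]
eef_rot: [0.697, 0.716, -0.028, -0.026]
contact_force: [0.5, -0.1, 0.5]
grip_width: 0.0499
t 37.8 tcp [0.6379 0.0745 0.1845] F [ 0.5 -0.1  0.5] w 49.9 q7 [-0.21  0.64  0.05  1.55 -0.04  1.02  1.45] tilt [-0.0762 -0.0042 -0.9971]
tcp [0.6379 0.0745 0.1845] toolx yaw 91.62 units [-0.0959 -0.03    0.1642] mm [-38.4 -12.   65.7]
spin units (tool z down => negative) -2.806 deg -84.18
```

```bash
python3 -m handwheel '{"travel":[[0,0,0],[0,0,0],[0,0,0],[0,0,0],[0,0,0],[0,0,0],[0,0,0],[0,0,0],[0,0,0],[0,0,0]],"spin":[0.1,0.1,0.1,0.1,0.1,0.1,0.1,0.1,0.1,0.1]}' 50;python3 -c "
from h import *
st()"; python3 -m handwheel '{"travel":[[0,0,0],[0,0,0],[0,0,0],[0,0,0]],"spin":[-0.35,-0.35,-0.3,0]}' 50;python3 -c "
from h import *
st()"
```

```text
clock: 39.05
eef_pos: [0.6426, 0.0738, 0.1935]
eef_rot: [0.881, 0.473, -0.03, -0.013]
contact_force: [-0.5, -0.4, -0.1]
grip_width: 0.0501
t 39.05 tcp [0.6426 0.0738 0.1935] F [-0.5 -0.4 -0.1] w 50.1 q7 [-0.31  0.64  0.2   1.55 -0.14  1.03  0.91] tilt [-0.0654 -0.0054 -0.9978]
clock: 39.55
eef_pos: [0.6442, 0.0739, 0.1967]
eef_rot: [0.733, 0.68, -0.025, -0.019]
contact_force: [0.3, 0.6, 0.6]
grip_width: 0.0497
t 39.55 tcp [0.6442 0.0739 0.1967] F [0.3 0.6 0.6] w 49.7 q7 [-0.23  0.63  0.08  1.54 -0.06  1.03  1.36] tilt [-0.0617 -0.0065 -0.9981]
```

```bash
for i in 1 2 3; do python3 -m handwheel '{"travel":[[0,0,0.002],[0,0,0.002],[0,0,0.002],[0,0,0.002],[0,0,0.002],[0,0,0.002],[0,0,0.002],[0,0,0.002],[0,0,0.002],[0,0,0.002]],"spin":[0.1,0.1,0.1,0.1,0.1,0.1,0.1,0.1,0.1,0.1]}' 50;python3 -c "
from h import *
st()"; done
```

```text
clock: 40.8
eef_pos: [0.6462, 0.0745, 0.1936]
eef_rot: [0.906, 0.423, -0.027, -0.009]
contact_force: [-1.0, 0.5, 0.6]
grip_width: 0.0501
t 40.8 tcp [0.6462 0.0745 0.1936] F [-1.   0.5  0.6] w 50.1 q7 [-0.33  0.64  0.23  1.55 -0.16  1.02  0.82] tilt [-0.0554 -0.0067 -0.9984]
clock: 42.05
eef_pos: [0.6486, 0.0763, 0.1911]
eef_rot: [0.992, 0.127, -0.024, 0.0]
contact_force: [-0.5, 0.2, -0.2]
grip_width: 0.0499
t 42.05 tcp [0.6486 0.0763 0.1911] F [-0.5  0.2 -0.2] w 49.9 q7 [-0.43  0.66  0.38  1.56 -0.27  1.02  0.28] tilt [-0.0476 -0.0063 -0.9988]
clock: 43.3
eef_pos: [0.6514, 0.0794, 0.1893]
eef_rot: [0.983, -0.181, -0.018, 0.006]
contact_force: [0.5, -0.9, -0.9]
grip_width: 0.0501
t 43.3 tcp [0.6514 0.0794 0.1893] F [ 0.5 -0.9 -0.9] w 50.1 q7 [-0.53  0.69  0.53  1.57 -0.39  1.03 -0.25] tilt [-0.0376 -0.0044 -0.9993]
```

```bash
for i in 1 2; do python3 -m handwheel '{"travel":[[0,0,0.001],[0,0,0.001],[0,0,0.001],[0,0,0.001],[0,0,0.001],[0,0,0.001],[0,0,0.001],[0,0,0.001],[0,0,0.001],[0,0,0.001]],"spin":[-0.03,-0.03,-0.03,-0.03,-0.03,-0.03,-0.03,-0.03,-0.03,-0.03]}' 50;python3 -c "
from h import *
st();go([.622,.0355,.10],-4.2)"; done
```

```text
clock: 44.55
eef_pos: [0.6517, 0.0798, 0.1861]
eef_rot: [0.995, -0.102, -0.018, 0.004]
contact_force: [-0.8, -0.2, 0.6]
grip_width: 0.0497
t 44.55 tcp [0.6517 0.0798 0.1861] F [-0.8 -0.2  0.6] w 49.7 q7 [-0.51  0.69  0.49  1.57 -0.36  1.01 -0.12] tilt [-0.036  -0.0041 -0.9993]
tcp [0.6517 0.0798 0.1861] toolx yaw -11.7 units [-0.0428  0.1211  0.2183] mm [-17.1  48.4  87.3]
spin units (tool z down => negative) -0.2499 deg -7.5
clock: 45.8
eef_pos: [0.6515, 0.0797, 0.1818]
eef_rot: [1.0, -0.018, -0.018, 0.002]
contact_force: [0.2, -1.3, 0.5]
grip_width: 0.05
t 45.8 tcp [0.6515 0.0797 0.1818] F [ 0.2 -1.3  0.5] w 50.0 q7 [-0.48  0.69  0.44  1.57 -0.33  1.    0.03] tilt [-0.036  -0.0042 -0.9993]
tcp [0.6515 0.0797 0.1818] toolx yaw -2.05 units [-0.0625  0.112   0.2076] mm [-25.   44.8  83. ]
spin units (tool z down => negative) 0.0716 deg 2.15
```

```bash
python3 -m handwheel '{"travel":[[-0.03,0.055,0],[-0.033,0.057,0],[0,0,0.06],[0,0,0.08],[0,0,0.05],[0,0,0]],"spin":[0.036,0.036,0,0,0,0]}' 50;python3 -c "
from h import *
st();go([.622,.0355,.055],-4.2)"
```

```text
clock: 46.55
eef_pos: [0.622, 0.0348, 0.106]
eef_rot: [0.999, -0.035, -0.017, 0.002]
contact_force: [-0.1, 1.1, 0.1]
grip_width: 0.0499
t 46.55 tcp [0.622  0.0348 0.106 ] F [-0.1  1.1  0.1] w 49.9 q7 [-0.41  0.73  0.41  1.7  -0.38  0.82  0.1 ] tilt [-0.0333 -0.0036 -0.9994]
tcp [0.622  0.0348 0.106 ] toolx yaw -4.07 units [ 0.0041 -0.0026  0.1273] mm [ 1.7 -1.  50.9]
spin units (tool z down => negative) 0.0042 deg 0.13
```

```bash
python3 -m handwheel '{"travel":[[0.004,-0.003,0.04],[0,0,0.05],[0,0,0.037],[0,0,0]],"spin":[0.004,0,0,0]}' 50;python3 - <<'E'
from h import *
st();go([.622,.0355,.055],-4.2)
S=vision.get_image("scene"); crop(S,340,140,550,275,3.8,"s8.png")
E
```

```text
clock: 47.05
eef_pos: [0.6233, 0.0362, 0.053]
eef_rot: [0.999, -0.036, -0.015, 0.002]
contact_force: [0.5, -0.1, -0.2]
grip_width: 0.05
t 47.05 tcp [0.6233 0.0362 0.053 ] F [ 0.5 -0.1 -0.2] w 50.0 q7 [-0.39  0.81  0.38  1.71 -0.41  0.74  0.12] tilt [-0.031  -0.0032 -0.9995]
tcp [0.6233 0.0362 0.053 ] toolx yaw -4.15 units [-0.0033  0.0021 -0.005 ] mm [-1.3  0.8 -2. ]
spin units (tool z down => negative) 0.0017 deg 0.05
```

View pics/s8.png

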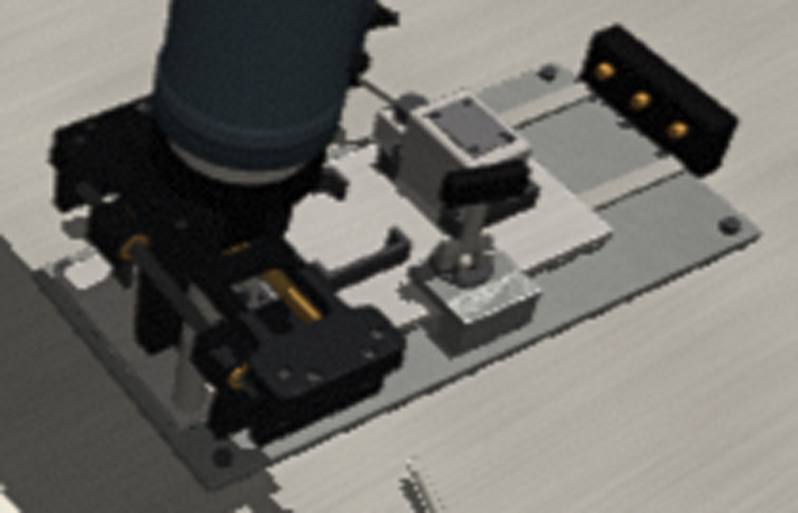

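```bash
python3 -m handwheel '{"travel":[[0,0,0],[0,0,0],[0,0,0],[0,0,0]],"spin":[0,0,0,0]}' 0; python3 -m handwheel '{"travel":[[0,-0.01,0],[0,-0.02,0],[0,-0.025,0],[0,-0.03,0],[0,-0.03,0],[0,-0.03,0],[0,-0.025,0],[0,-0.015,0],[0,-0.01,0],[0,0,0]],"spin":[0,0,0,0,0,0,0,0,0,0]}';  python3 - <<'E'
from h import *
st();go([.628,.1155,.055],-4.2)
E
```

```text
clock: 47.6
eef_pos: [0.6223, 0.0363, 0.0549]
eef_rot: [0.999, -0.036, -0.017, 0.002]
contact_force: [-8.0, 0.5, 3.9]
grip_width: 0.0152
clock: 48.85
eef_pos: [0.6284, 0.1161, 0.0549]
eef_rot: [0.999, -0.037, -0.016, 0.004]
contact_force: [-1.6, -2.6, 1.6]
grip_width: 0.015
t 48.85 tcp [0.6284 0.1161 0.0549] F [-1.6 -2.6  1.6] w 15.0 q7 [-0.51  0.83  0.39  1.66 -0.42  0.77 -0.  ] tilt [-0.0329 -0.0071 -0.9994]
tcp [0.6284 0.1161 0.0549] toolx yaw -4.21 units [-0.0008  0.0016 -0.0001] mm [-0.3  0.7 -0.1]
spin units (tool z down => negative) -0.0003 deg -0.01
```

```bash
python3 -m handwheel '{"travel":[[0,-0.01,0],[0,-0.01,0],[0,0,0]],"spin":[0,0,0]}';  python3 -c "
from h import *
st()"; python3 -m handwheel '{"travel":[[0,0,0],[0,0,0],[0,0,0],[0,0,-0.08],[0,0,-0.1],[0,0,-0.1],[0,0,-0.06],[0,0,0]],"spin":[0,0,0,0,0,0,0,0]}' 50
python3 - <<'E'
from h import *
st();go([.635,.207,.15],-19.2)
d=vision.get_image("wrist"); cv2.imwrite("pics/w16.png",d["frame"][:,:,::-1])
E
```

```text
clock: 49.22
eef_pos: [0.6284, 0.1162, 0.0549]
eef_rot: [0.999, -0.039, -0.017, 0.009]
contact_force: [-0.5, 1.1, 1.4]
grip_width: 0.0152
t 49.23 tcp [0.6284 0.1162 0.0549] F [-0.5  1.1  1.4] w 15.2 q7 [-0.52  0.83  0.4   1.66 -0.41  0.77 -0.01] tilt [-0.0349 -0.0157 -0.9993]
clock: 50.22
eef_pos: [0.6334, 0.1236, 0.1939]
eef_rot: [0.999, -0.037, -0.017, 0.006]
contact_force: [-0.8, 0.2, -1.5]
grip_width: 0.05
t 50.23 tcp [0.6334 0.1236 0.1939] F [-0.8  0.2 -1.5] w 50.0 q7 [-0.58  0.66  0.48  1.59 -0.33  1.01 -0.07] tilt [-0.0341 -0.0099 -0.9994]
tcp [0.6334 0.1236 0.1939] toolx yaw -4.29 units [-0.008  -0.2096  0.1074] mm [ -3.2 -83.9  42.9]
spin units (tool z down => negative) 0.4969 deg 14.91
```

View pics/w16.png

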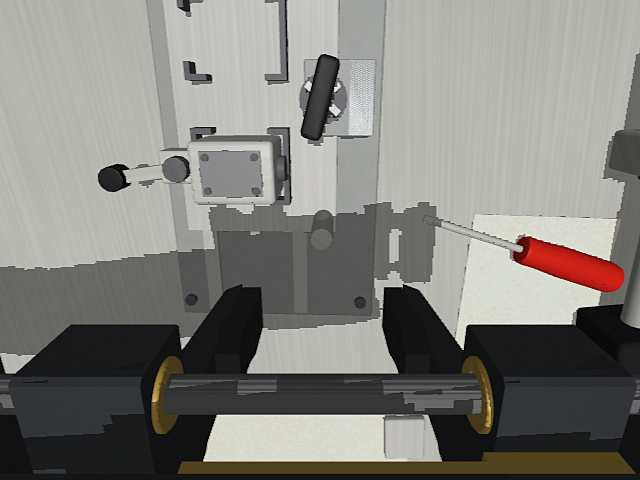

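```bash
python3 -m handwheel '{"travel":[[-0.004,-0.1,0],[-0.004,-0.11,0],[0,0,0.03],[0,0,0.03],[0,0,0]],"spin":[0,0,0.25,0.25,0]}' 40
python3 - <<'E'
from h import *
st();go([.635,.207,.0935],-19.2)
E
```

```text
clock: 50.9
eef_pos: [0.6303, 0.2096, 0.1578]
eef_rot: [0.985, -0.171, -0.022, 0.011]
contact_force: [-0.4, 0.1, -0.1]
grip_width: 0.0399
t 50.9 tcp [0.6303 0.2096 0.1578] F [-0.4  0.1 -0.1] w 39.9 q7 [-0.72  0.75  0.51  1.55 -0.41  1.   -0.42] tilt [-0.0473 -0.0134 -0.9988]
tcp [0.6303 0.2096 0.1578] toolx yaw -19.68 units [ 0.0196 -0.0023  0.16  ] mm [ 7.9 -0.9 64. ]
spin units (tool z down => negative) -0.0159 deg -0.48
```

```bash
python3 -m handwheel '{"travel":[[0.02,-0.002,0.02],[0,0,0.05],[0,0,0.05],[0,0,0.02],[0,0,0]],"spin":[-0.016,0,0,0,0]}' 40
python3 - <<'E'
from h import *
st();go([.635,.207,.0935],-19.2)
E
```

```text
clock: 51.52
eef_pos: [0.6351, 0.2053, 0.0959]
eef_rot: [0.986, -0.164, -0.023, 0.011]
contact_force: [0.1, 0.2, 0.2]
grip_width: 0.0401
t 51.52 tcp [0.6351 0.2053 0.0959] F [0.1 0.2 0.2] w 40.1 q7 [-0.68  0.83  0.47  1.56 -0.45  0.91 -0.38] tilt [-0.0498 -0.0143 -0.9987]
tcp [0.6351 0.2053 0.0959] toolx yaw -18.95 units [-0.0013 -0.0042  0.006 ] mm [-0.5 -1.7  2.4]
spin units (tool z down => negative) 0.0084 deg 0.25
```

```bash
python3 -m handwheel '{"travel":[[-0.0013,-0.0042,0.007],[0,0,0]],"spin":[0.008,0]}' 40; python3 -m handwheel '{"travel":[[0,0,0],[0,0,0],[0,0,0],[0,0,0]],"spin":[0,0,0,0]}' 0
python3 - <<'E'
from h import *
st();go([.635,.207,.0935],-19.2)
E
```

```text
clock: 51.78
eef_pos: [0.6355, 0.2074, 0.0937]
eef_rot: [0.986, -0.166, -0.023, 0.011]
contact_force: [-0.5, 0.1, 0.1]
grip_width: 0.0404
clock: 52.28
eef_pos: [0.6362, 0.2077, 0.0949]
eef_rot: [0.986, -0.166, -0.022, 0.01]
contact_force: [-0.8, -0.5, -1.2]
grip_width: 0.0117
t 52.27 tcp [0.6362 0.2077 0.0949] F [-0.8 -0.5 -1.2] w 11.7 q7 [-0.68  0.84  0.48  1.56 -0.45  0.91 -0.38] tilt [-0.0467 -0.0131 -0.9988]
tcp [0.6362 0.2077 0.0949] toolx yaw -19.16 units [-0.0021  0.0025  0.0036] mm [-0.8  1.   1.4]
spin units (tool z down => negative) 0.0012 deg 0.04
```

Gripped. I lift about 5 mm, then turn back clockwise.

```bash
python3 -m handwheel '{"travel":[[0,0,-0.005],[0,0,-0.006],[0,0,-0.004],[0,0,0]],"spin":[0,0,0,0]}'; python3 -c "
from h import *
st()"
```

```text
clock: 52.78
eef_pos: [0.636, 0.2076, 0.0991]
eef_rot: [0.986, -0.166, -0.022, 0.011]
contact_force: [2.5, 0.6, -6.9]
grip_width: 0.0115
t 52.77 tcp [0.636  0.2076 0.0991] F [ 2.5  0.6 -6.9] w 11.5 q7 [-0.69  0.83  0.48  1.56 -0.45  0.92 -0.38] tilt [-0.0472 -0.0142 -0.9988]
```

```bash
python3 -m handwheel '{"travel":[[0,0,-0.002],[0,0,-0.001],[0,0,-0.001],[0,0,-0.001],[0,0,0]],"spin":[0.2,0.3,0.3,0.3,0]}'; python3 -c "
from h import *
st();go([.6355,.2072,.0995],-94.2)"
```

```text
clock: 53.4
eef_pos: [0.637, 0.2072, 0.1006]
eef_rot: [0.894, -0.447, -0.017, 0.017]
contact_force: [2.8, 0.4, -8.5]
grip_width: 0.0116
t 53.4 tcp [0.637  0.2072 0.1006] F [ 2.8  0.4 -8.5] w 11.6 q7 [-0.77  0.87  0.62  1.56 -0.58  0.95 -0.88] tilt [-0.0451 -0.0144 -0.9989]
tcp [0.637  0.2072 0.1006] toolx yaw -53.11 units [-0.0022  0.0029  0.003 ] mm [-0.9  1.2  1.2]
spin units (tool z down => negative) 1.3696 deg 41.09
```

```bash
python3 -m handwheel '{"travel":[[-0.001,0.001,0],[0,0,0],[0,0,0],[0,0,0],[0,0,0],[0,0,0]],"spin":[0.3,0.3,0.3,0.25,0.2,0]}'; python3 -c "
from h import *
st();go([.6355,.2072,.0995],-94.2)"
```

```text
clock: 54.15
eef_pos: [0.6375, 0.2058, 0.1004]
eef_rot: [-0.684, 0.729, 0.01, -0.021]
contact_force: [3.4, 0.3, -7.1]
grip_width: 0.0117
t 54.15 tcp [0.6375 0.2058 0.1004] F [ 3.4  0.3 -7.1] w 11.7 q7 [-0.86  0.93  0.79  1.57 -0.73  1.01 -1.48] tilt [-0.0434 -0.0146 -0.9989]
tcp [0.6375 0.2058 0.1004] toolx yaw -93.65 units [-0.0032  0.005   0.0024] mm [-1.3  2.   1. ]
spin units (tool z down => negative) 0.0182 deg 0.55
```

```bash
python3 -m handwheel '{"travel":[[-0.002,0.003,0.005],[0,0,0.01],[0,0,0.01],[0,0,0.01],[0,0,0.005],[0,0,0]],"spin":[0.018,0,0,0,0,0]}'; python3 -c "
from h import *
st();go([.6355,.2072,.0835],-94.2)"
```

```text
clock: 54.9
eef_pos: [0.6375, 0.2058, 0.0852]
eef_rot: [-0.684, 0.73, 0.009, -0.019]
contact_force: [2.3, -1.7, -4.0]
grip_width: 0.0116
t 54.9 tcp [0.6375 0.2058 0.0852] F [ 2.3 -1.7 -4. ] w 11.6 q7 [-0.85  0.95  0.77  1.57 -0.75  0.98 -1.47] tilt [-0.0397 -0.0138 -0.9991]
tcp [0.6375 0.2058 0.0852] toolx yaw -93.72 units [-0.0032  0.0049  0.0043] mm [-1.3  2.   1.7]
spin units (tool z down => negative) 0.016 deg 0.48
```

```bash
python3 -m handwheel '{"travel":[[0,0,0.002],[0,0,0.002],[0,0,0]],"spin":[0,0,0]}';python3 -m handwheel '{"travel":[[0,0,0],[0,0,0],[0,0,0],[0,0,-0.05],[0,0,-0.08],[0,0,-0.1],[0,0,-0.05],[0,0,0]],"spin":[0,0,0,0,0,0,0,0]}' 40
python3 - <<'E'
from h import *
st()
d=vision.get_image("wrist"); cv2.imwrite("pics/w17.png",d["frame"][:,:,::-1])
S=vision.get_image("scene"); crop(S,340,140,550,275,3.8,"s9.png")
T=vision.get_image("top"); print(proj(S,[.635,.207,.081]))
E
```

```text
clock: 55.28
eef_pos: [0.6375, 0.2058, 0.0851]
eef_rot: [-0.684, 0.73, 0.009, -0.019]
contact_force: [1.2, -1.2, -2.5]
grip_width: 0.012
clock: 56.28
eef_pos: [0.6418, 0.2085, 0.2036]
eef_rot: [-0.684, 0.729, 0.01, -0.019]
contact_force: [-0.8, -0.5, 0.1]
grip_width: 0.0397
t 56.27 tcp [0.6418 0.2085 0.2036] F [-0.8 -0.5  0.1] w 39.7 q7 [-0.89  0.82  0.87  1.51 -0.65  1.17 -1.53] tilt [-0.0402 -0.0113 -0.9991]
(np.float64(467.0723557627755), np.float64(191.29658724722796))
```

View pics/w17.png

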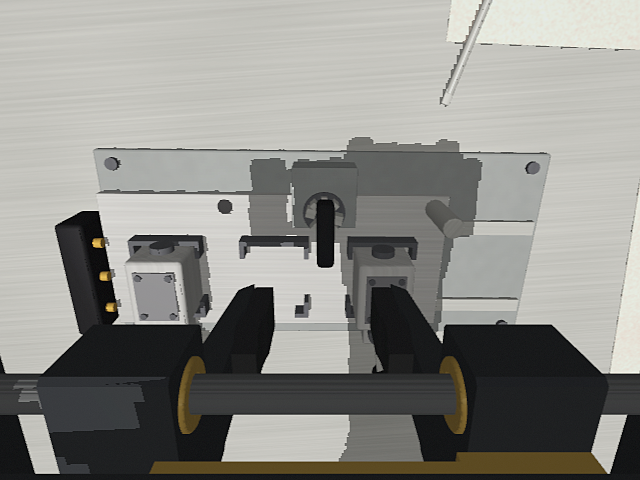

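View pics/s9.png

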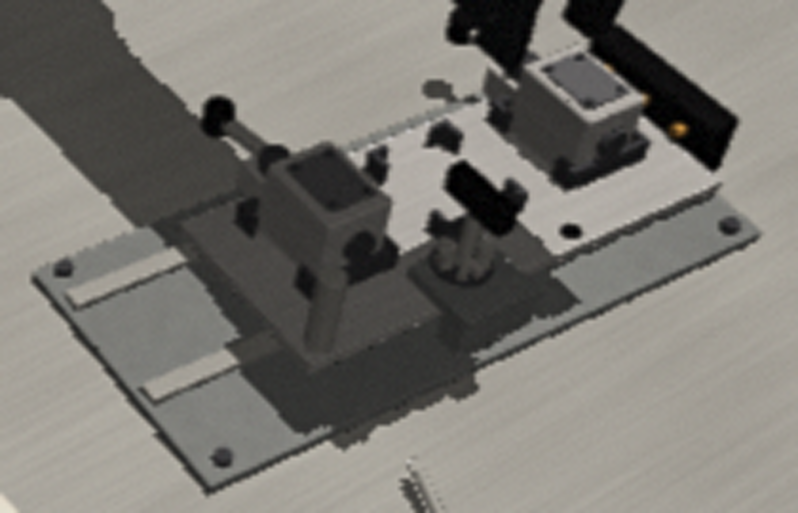

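The pin is down again, at the same image position as at the start, and the tray is home. Next I trip the arms, pushing with closed fingers and the tool's x along the tray's x.

```bash
python3 -m handwheel '{"travel":[[0,0,0],[0,0,0],[0,0,0],[0,0,0],[0,0,0],[0,0,0],[0,0,0],[0,0,0],[0,0,0],[0,0,0]],"spin":[-0.3,-0.3,-0.3,-0.3,-0.3,-0.3,-0.3,-0.3,-0.3,-0.25]}' 0
python3 - <<'E'
from h import *
st()
X=np.array([np.cos(np.radians(-4.2)),np.sin(np.radians(-4.2)),0]);Y=np.array([-X[1],X[0],0])
for s in(.088,-.088):
    b=np.array([.5768,.2498,0])+s*Y-.044*X; print("pivot",b,"start",b-.042*X+.034*Y,"end",b-.042*X-.014*Y)
T=vision.get_image("top"); crop(T,60,170,290,285,3.4,"t10.png")
go([.501,.32,.2],-4.2)
E
```

```text
clock: 57.68
eef_pos: [0.63, 0.2075, 0.1819]
eef_rot: [0.999, -0.019, -0.036, 0.012]
contact_force: [-0.2, 0.5, -0.6]
grip_width: 0.0004
t 57.67 tcp [0.63   0.2075 0.1819] F [-0.2  0.5 -0.6] w 0.4 q7 [-0.68  0.72  0.47  1.51 -0.35  1.07 -0.16] tilt [-0.0726 -0.0226 -0.9971]
pivot [0.53936312 0.34078615 0.        ] start [0.49996602 0.37777085 0.        ] end [0.49645058 0.32989976 0.        ]
pivot [0.5264732  0.16525881 0.        ] start [0.48707609 0.2022435  0.        ] end [0.48356066 0.15437241 0.        ]
tcp [0.6299 0.2073 0.1817] toolx yaw -2.0 units [-0.3343 -0.2697 -0.0285] mm [-133.7 -107.9  -11.4]
spin units (tool z down => negative) 0.0734 deg 2.2
```

View pics/t10.png

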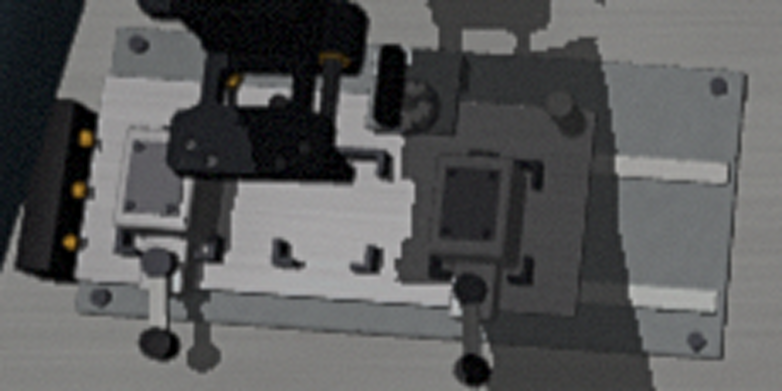

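Run:
```python
from h import *
T=vision.get_image("top")
o=lambda u,v,z:onz(T,60+u/3.4,170+v/3.4,z)
print("piv",o(160,262,.046),o(470,288,.046)); print("rol",o(159,344,.054),o(472,370,.054))
print("blk",o(155,178,.066),o(470,204,.066)); print("head",o(75,98,.05),o(20,270,.05),o(75,280,.05))
go([.500,.330,.18],-4.2)
```

```text
piv [0.54446661 0.33772431 0.046     ] [0.52945159 0.16671567 0.046     ]
rol [0.49796936 0.33218952 0.054     ] [0.4832293  0.16233333 0.054     ]
blk [0.58742381 0.33549945 0.066     ] [0.57255256 0.16392998 0.066     ]
head [0.63671467 0.38933224 0.05      ] [0.53954656 0.41228583 0.05      ] [0.53390623 0.38186969 0.05      ]
tcp [0.6301 0.2074 0.182 ] toolx yaw -2.51 units [-0.3371 -0.2927  0.0218] mm [-134.8 -117.1    8.7]
spin units (tool z down => negative) 0.0565 deg 1.69
```

```bash
python3 -m handwheel '{"travel":[[-0.08,-0.08,0],[-0.09,-0.1,0],[-0.09,-0.11,0],[-0.075,-0.1,0],[0,0,0],[0,0,0]],"spin":[0.03,0.03,0,0,0,0]}' 0
python3 - <<'E'
from h import *
st(); go([.500,.368,.12],-4.2)
d=vision.get_image("wrist"); cv2.imwrite("pics/w18.png",d["frame"][:,:,::-1])
E
```

```text
clock: 58.52
eef_pos: [0.5021, 0.3747, 0.1815]
eef_rot: [0.998, -0.048, -0.039, 0.016]
contact_force: [1.2, -0.1, -1.0]
grip_width: 0.0006
t 58.52 tcp [0.5021 0.3747 0.1815] F [ 1.2 -0.1 -1. ] w 0.6 q7 [-1.02  0.67  0.47  1.62 -0.36  1.03 -0.51] tilt [-0.079  -0.0274 -0.9965]
tcp [0.5021 0.3747 0.1815] toolx yaw -5.6 units [0.0082 0.0117 0.1541] mm [ 3.3  4.7 61.6]
spin units (tool z down => negative) -0.0467 deg -1.4
```

View pics/w18.png

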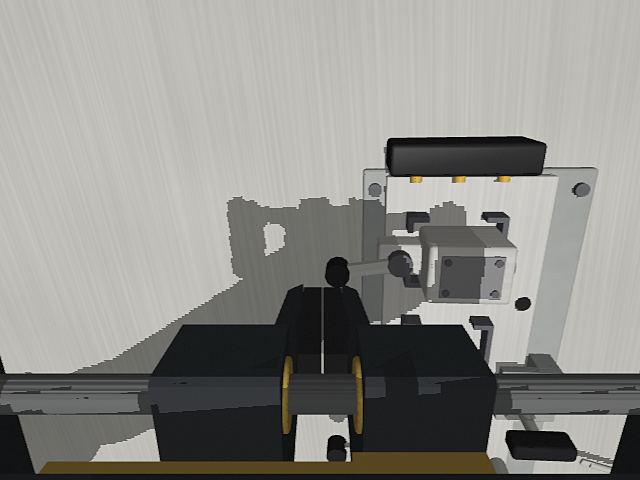

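Run:
```python
from h import *
d=vision.get_image("wrist"); p,M=tool(); tip=p+M[:,2]*.019
print(d["eye"],tip,proj(d,tip),proj(d,[.498,.332,.046]),proj(d,[.5445,.338,.046]),proj(d,p))
print(onz(d,337,271,.054),onz(d,400,263,.05))
```

```text
[0.51883713 0.45997959 0.30404131] [0.5006823  0.3741658  0.16267904] (np.float64(324.38501398424074), np.float64(312.33180561008834)) (np.float64(337.43707819277165), np.float64(277.2818188647211)) (np.float64(402.0530032750015), np.float64(266.1336779962203)) (np.float64(324.73460570847885), np.float64(338.4433126914919))
[0.49875239 0.34085261 0.054     ] [0.54276397 0.34237789 0.05      ]
```

```bash
python3 -m handwheel '{"travel":[[0.008,0.008,0.03],[0,0,0.06],[0,0,0.06],[0,0,0]],"spin":[-0.045,0,0,0]}' 0
python3 - <<'E'
from h import *
st(); go([.500,.371,.060],-4.2)
E
```

```text
clock: 59.12
eef_pos: [0.5035, 0.3632, 0.1181]
eef_rot: [0.998, -0.039, -0.039, 0.016]
contact_force: [-0.3, 0.6, -1.0]
grip_width: 0.0006
t 59.12 tcp [0.5035 0.3632 0.1181] F [-0.3  0.6 -1. ] w 0.6 q7 [-0.98  0.74  0.44  1.66 -0.4   0.91 -0.45] tilt [-0.0787 -0.0289 -0.9965]
tcp [0.5035 0.3632 0.1181] toolx yaw -4.58 units [ 0.0007 -0.0238  0.1449] mm [ 0.3 -9.5 58. ]
spin units (tool z down => negative) -0.0128 deg -0.38
```

```bash
python3 -m handwheel '{"travel":[[0,-0.024,0.02],[0,0,0.04],[0,-0.002,0.04],[0,-0.001,0.04],[0,0,0]],"spin":[-0.012,0,0,0,0]}' 0
python3 - <<'E'
from h import *
st(); go([.500,.371,.059],-4.2)
d=vision.get_image("wrist"); cv2.imwrite("pics/w19.png",d["frame"][:,:,::-1])
E
```

```text
clock: 59.75
eef_pos: [0.5011, 0.3725, 0.0589]
eef_rot: [0.998, -0.036, -0.038, 0.015]
contact_force: [-0.3, 0.0, -0.4]
grip_width: 0.0003
t 59.75 tcp [0.5011 0.3725 0.0589] F [-0.3  0.  -0.4] w 0.3 q7 [-0.97  0.83  0.4   1.66 -0.44  0.82 -0.43] tilt [-0.0775 -0.0282 -0.9966]
tcp [0.5011 0.3725 0.0589] toolx yaw -4.24 units [-0.0023  0.0039  0.0002] mm [-0.9  1.6  0.1]
spin units (tool z down => negative) -0.0014 deg -0.04
```

View pics/w19.png

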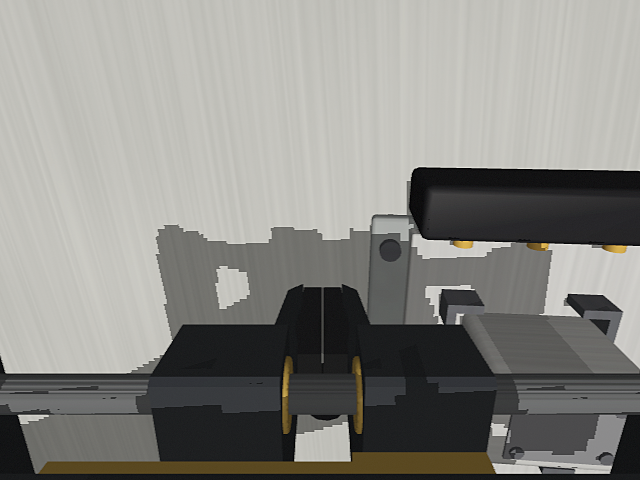

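```bash
python3 -m handwheel '{"travel":[[0,0.02,0],[0,0.025,0],[0,0.025,0],[0,0.02,0],[0,0.015,0],[0,0.01,0],[0,0,0]],"spin":[0,0,0,0,0,0,0]}' 0
python3 - <<'E'
from h import *
st(); go([.4965,.325,.059],-4.2)
d=vision.get_image("wrist"); cv2.imwrite("pics/w20.png",d["frame"][:,:,::-1])
S=vision.get_image("scene"); crop(S,340,140,550,275,3.8,"s10.png")
E
```

```text
clock: 60.68
eef_pos: [0.5001, 0.3251, 0.0636]
eef_rot: [0.999, -0.037, -0.036, 0.013]
contact_force: [-0.4, 0.3, 0.5]
grip_width: 0.0001
t 60.67 tcp [0.5001 0.3251 0.0636] F [-0.4  0.3  0.5] w 0.1 q7 [-0.92  0.78  0.4   1.75 -0.43  0.78 -0.36] tilt [-0.0719 -0.0233 -0.9971]
tcp [0.5001 0.3251 0.0636] toolx yaw -4.25 units [-0.0081  0.0006  0.0122] mm [-3.2  0.2  4.9]
spin units (tool z down => negative) -0.0017 deg -0.05
```

View pics/s10.png

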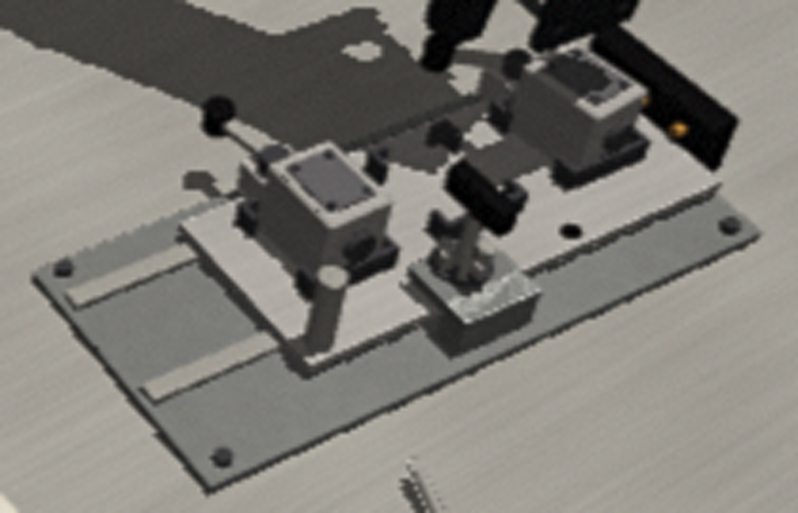

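```bash
python3 -m handwheel '{"travel":[[0,0.004,0.008],[0,0.006,0.002],[0,0,0]],"spin":[0,0,0]}' 0; python3 -c "
from h import *
st()"; python3 -m handwheel '{"travel":[[0,-0.03,0],[0,-0.02,0],[0,0,-0.06],[0,0,-0.1],[0,0,-0.1],[0,0,-0.05],[0,0,0]],"spin":[0,0,0,0,0,0,0]}' 0
python3 - <<'E'
from h import *
st()
d=vision.get_image("wrist"); cv2.imwrite("pics/w21.png",d["frame"][:,:,::-1])
E
```

```text
clock: 61.15
eef_pos: [0.5, 0.3224, 0.0598]
eef_rot: [0.999, -0.036, -0.035, 0.012]
contact_force: [1.1, 0.8, 1.6]
grip_width: 0.0005
t 61.15 tcp [0.5    0.3224 0.0598] F [1.1 0.8 1.6] w 0.5 q7 [-0.91  0.78  0.39  1.76 -0.43  0.77 -0.36] tilt [-0.0704 -0.0219 -0.9973]
clock: 62.02
eef_pos: [0.5077, 0.3473, 0.1838]
eef_rot: [0.999, -0.035, -0.038, 0.016]
contact_force: [-0.1, -0.8, -0.3]
grip_width: 0.0
t 62.02 tcp [0.5077 0.3473 0.1838] F [-0.1 -0.8 -0.3] w 0.0 q7 [-0.98  0.64  0.47  1.65 -0.35  1.02 -0.45] tilt [-0.0773 -0.0284 -0.9966]
```

View pics/w21.png

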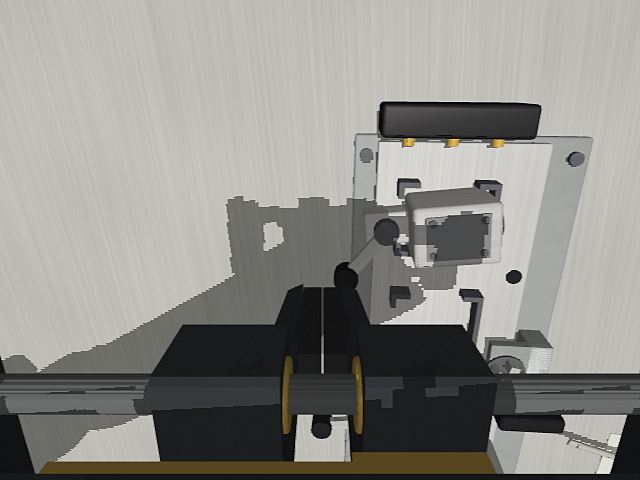

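Run:
```python
from h import *
d=vision.get_image("wrist")
r=onz(d,346,276,.052); b=onz(d,387,232,.048)
v=r-b; a=np.degrees(np.arctan2(-v[1],-v[0])); print(r,b,np.linalg.norm(v[:2]), "arm rel rad", np.radians(a+4.2))
go([.487,.2,.16],-4.2)
```

```text
[0.51093679 0.30699269 0.052     ] [0.54059877 0.33757887 0.048     ] 0.0426068975522684 arm rel rad 0.8740406654724797
tcp [0.5065 0.3467 0.1819] toolx yaw -4.07 units [-0.0183  0.367   0.0695] mm [ -7.3 146.8  27.8]
spin units (tool z down => negative) 0.0044 deg 0.13
```

```bash
python3 -m handwheel '{"travel":[[-0.006,0.12,0],[-0.006,0.12,0],[-0.006,0.12,0],[0,0,0],[0,0,0]],"spin":[0,0,0,0,0]}' 0
python3 - <<'E'
from h import *
st(); go([.489,.199,.12],-4.2)
d=vision.get_image("wrist"); cv2.imwrite("pics/w22.png",d["frame"][:,:,::-1]); p,M=tool(); print(proj(d,p+M[:,2]*.019))
E
```

```text
clock: 62.75
eef_pos: [0.4848, 0.1997, 0.181]
eef_rot: [0.998, -0.033, -0.044, 0.02]
contact_force: [0.7, -0.0, -0.3]
grip_width: 0.0004
t 62.75 tcp [0.4848 0.1997 0.181 ] F [ 0.7 -0.  -0.3] w 0.4 q7 [-0.85  0.52  0.51  1.88 -0.31  0.92 -0.26] tilt [-0.0893 -0.0365 -0.9953]
tcp [0.4848 0.1997 0.181 ] toolx yaw -3.95 units [ 0.0237 -0.0055  0.151 ] mm [ 9.5 -2.2 60.4]
spin units (tool z down => negative) 0.0083 deg 0.25
(np.float64(323.2782341818231), np.float64(311.9858716475541))
```

View pics/w22.png

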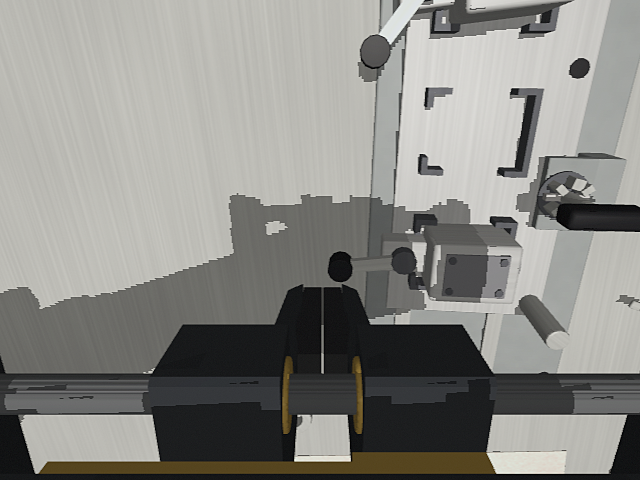

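```bash
python3 - <<'E'
from h import *
d=vision.get_image("wrist"); print(onz(d,340,266,.054),onz(d,403,261,.048))
go([.489,.199,.12],-4.2)
E
python3 -m handwheel '{"travel":[[0.023,-0.006,0.03],[0,0,0.06],[0,0,0.06],[0,0,0]],"spin":[0.008,0,0,0]}' 0
python3 - <<'E'
from h import *
st(); go([.489,.199,.059],-4.2)
E
```

```text
[0.4838661  0.16783865 0.054     ] [0.52766947 0.16757029 0.048     ]
tcp [0.4851 0.1997 0.1812] toolx yaw -3.92 units [ 0.0231 -0.0054  0.1515] mm [ 9.2 -2.1 60.6]
spin units (tool z down => negative) 0.0094 deg 0.28
clock: 63.35
eef_pos: [0.4904, 0.2033, 0.1159]
eef_rot: [0.998, -0.033, -0.044, 0.02]
contact_force: [-1.1, 0.1, 0.5]
grip_width: 0.0002
t 63.35 tcp [0.4904 0.2033 0.1159] F [-1.1  0.1  0.5] w 0.2 q7 [-0.81  0.63  0.45  1.9  -0.37  0.8  -0.21] tilt [-0.0886 -0.0369 -0.9954]
tcp [0.4904 0.2033 0.1159] toolx yaw -3.86 units [0.0096 0.005  0.1423] mm [ 3.8  2.  56.9]
spin units (tool z down => negative) 0.0114 deg 0.34
```

```bash
python3 -m handwheel '{"travel":[[0.01,0.005,0.03],[0,0,0.04],[0,0,0.04],[0,0,0.03],[0,0,0]],"spin":[0.011,0,0,0,0]}' 0
python3 - <<'E'
from h import *
st(); go([.487,.149,.059],-4.2)
E
```

```text
clock: 63.98
eef_pos: [0.4904, 0.1997, 0.0565]
eef_rot: [0.998, -0.035, -0.043, 0.02]
contact_force: [0.1, 0.5, 0.4]
grip_width: 0.0003
t 63.98 tcp [0.4904 0.1997 0.0565] F [0.1 0.5 0.4] w 0.3 q7 [-0.77  0.72  0.4   1.91 -0.43  0.69 -0.17] tilt [-0.0871 -0.0362 -0.9955]
tcp [0.4904 0.1997 0.0565] toolx yaw -4.17 units [ 0.0002  0.1271 -0.0009] mm [ 0.1 50.8 -0.3]
spin units (tool z down => negative) 0.0011 deg 0.03
```

```bash
python3 -m handwheel '{"travel":[[-0.007,0.02,-0.003],[0,0.025,0],[0,0.025,0],[0,0.025,0],[0,0.018,0],[0,0.01,0],[0,0.005,0],[0,0,0]],"spin":[0,0,0,0,0,0,0,0]}' 0
python3 - <<'E'
from h import *
st(); go([.484,.147,.059],-4.2)
E
```

```text
clock: 64.97
eef_pos: [0.4864, 0.147, 0.0622]
eef_rot: [0.998, -0.035, -0.04, 0.018]
contact_force: [0.3, 0.8, -0.3]
grip_width: 0.0003
t 64.97 tcp [0.4864 0.147  0.0622] F [ 0.3  0.8 -0.3] w 0.3 q7 [-0.69  0.68  0.4   1.97 -0.42  0.66 -0.08] tilt [-0.0813 -0.0327 -0.9962]
tcp [0.4864 0.147  0.0622] toolx yaw -4.13 units [-0.0054  0.0001  0.0085] mm [-2.2  0.   3.4]
spin units (tool z down => negative) 0.0022 deg 0.07
```

```bash
python3 -m handwheel '{"travel":[[0,-0.03,0],[0,-0.02,0],[0,0,-0.06],[0,0,-0.1],[0,0,-0.1],[0,0,-0.08],[0,0,-0.05],[0,0,0]],"spin":[0,0,0,0,0,0,0,0]}' 0
python3 - <<'E'
from h import *
st()
d=vision.get_image("wrist"); cv2.imwrite("pics/w23.png",d["frame"][:,:,::-1])
E
```

```text
clock: 65.97
eef_pos: [0.4978, 0.1763, 0.2195]
eef_rot: [0.998, -0.033, -0.044, 0.02]
contact_force: [0.2, -0.3, -1.5]
grip_width: 0.0004
t 65.97 tcp [0.4978 0.1763 0.2195] F [ 0.2 -0.3 -1.5] w 0.4 q7 [-0.83  0.47  0.54  1.85 -0.27  1.   -0.24] tilt [-0.0891 -0.0378 -0.9953]
```

View pics/w23.png

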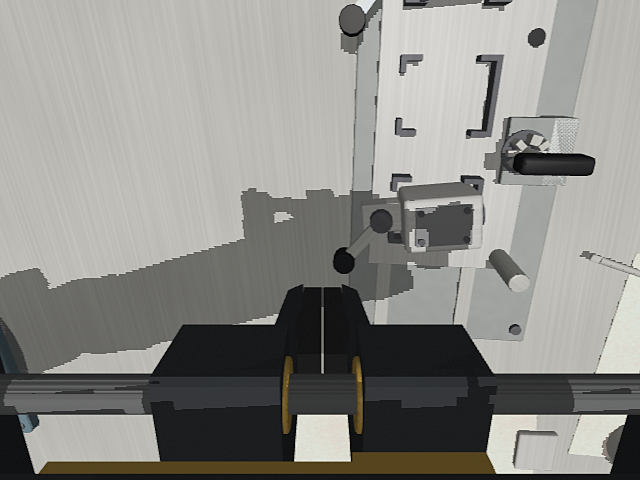

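```bash
python3 - <<'E'
from h import *
d=vision.get_image("wrist")
r=onz(d,344,261,.052); b=onz(d,381,221,.048)
v=r-b; a=np.degrees(np.arctan2(-v[1],-v[0])); print(r,b,np.linalg.norm(v[:2]), "arm rel rad", np.radians(a+4.2))
go([.25,.52,.3])
E
python3 -m handwheel '{"travel":[[0,0,-0.1],[-0.06,-0.1,-0.05],[-0.07,-0.11,0],[-0.07,-0.11,0],[-0.07,-0.11,0],[-0.07,-0.11,0],[-0.07,-0.11,0],[-0.07,-0.11,0],[-0.05,-0.1,0],[0,0,0]],"spin":[0,0,0,0,0,0,0,0,0,0]}' 0
python3 - <<'E'
from h import *
st()
T=vision.get_image("top"); cv2.imwrite("pics/t11.png",T["frame"][:,:,::-1]);crop(T,60,170,290,285,3.4,"t12.png")
S=vision.get_image("scene"); crop(S,340,140,550,275,3.8,"s11.png")
E
```

```text
[0.4967246  0.13008379 0.052     ] [0.52684645 0.16146691 0.048     ] 0.043499723339645587 arm rel rad 0.8792057598805546
tcp [0.4967 0.1759 0.2178] toolx yaw -3.92 units [-0.6898 -0.8087 -0.1813] mm [-275.9 -323.5  -72.5]
clock: 67.32
eef_pos: [0.3016, 0.5431, 0.2652]
eef_rot: [0.997, -0.035, -0.053, 0.031]
contact_force: [0.5, -1.1, -0.3]
grip_width: 0.0006
t 67.33 tcp [0.3016 0.5431 0.2652] F [ 0.5 -1.1 -0.3] w 0.6 q7 [-1.39  0.57  0.42  1.54 -0.3   1.2  -0.95] tilt [-0.1087 -0.0583 -0.9924]
```

View pics/t11.png

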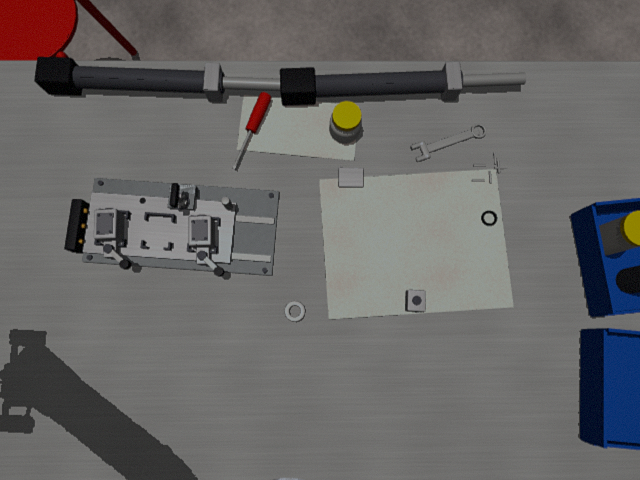

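View pics/t12.png

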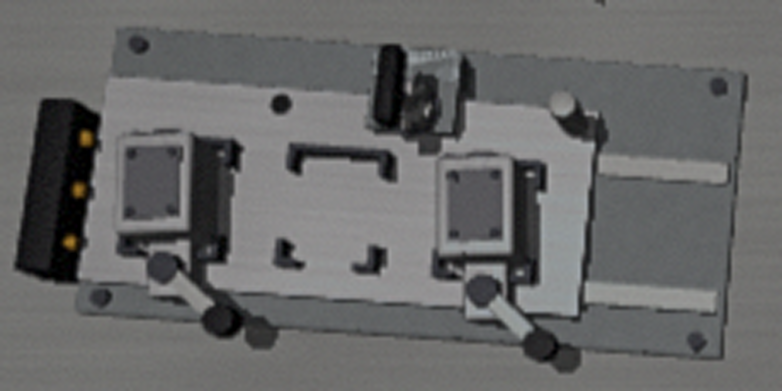

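View pics/s11.png

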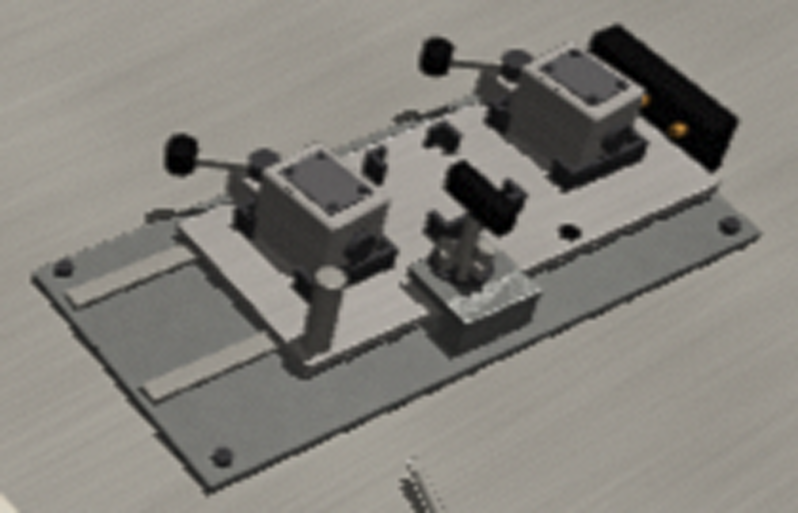

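Run:
```python
from h import *
T=vision.get_image("top")
o=lambda u,v,z:onz(T,60+u/3.4,170+v/3.4,z)
for p,r in(((163,266),(221,320)),((484,290),(540,345))):
    v=o(*r,.054)-o(*p,.050); print(np.arctan2(-v[1],-v[0])+.0733, np.linalg.norm(v[:2]))
X=np.array([np.cos(np.radians(-4.2)),np.sin(np.radians(-4.2)),0]);Y=np.array([-X[1],X[0],0])
for s,q in((.088,[(118,135),(192,133),(188,232),(117,232)]),(-.088,[(441,155),(515,155),(510,256),(436,253)])):
    C=np.array([o(*k,.066) for k in q]).mean(0); e=C-np.array([.5768,.2498,.066])-s*Y; print((e@X).round(4),(e@Y).round(4))
print(robot.hand_in())
```

```text
0.9250510110459625 0.04638439848804829
0.8786095181534268 0.04467125493273334
0.0016 -0.0015
0.002 -0.001
the job is handed in; nothing more can be done
None
```

The job is handed in; it reported no verdict, so what follows rests on my own camera checks.

I raised the spring pin into its rest notch, drew the tray out about 80 mm to its stop, and seated the two switches present in the outer seats. I then pushed the tray home, dropped the pin and pushed each roller arm away from the contact head with closed fingers.

Last checks:
- **Seats:** both block centres are within about 2.5 mm of their seats in the top view, lying flat with the arms over the front edge.
- **Tray and pin:** the pin handle and tray look the same in the scene view as at the start, so the tray is home and the pin is down.
- **Roller arms:** they read about 0.87–0.93 rad by camera, against the 0.6 needed. For one switch the wrist and top views differ by about 0.05 rad.
- **Bystanders:** the other things look unmoved in the pictures, and the robot stood clear at about 67 s.

Two things went less cleanly:
- **Tool tilt:** the tool leaned as much as 5.7° while I was moving switches, and more after that. I brought it down to about 2° before pushing the tray home, but it crept back and was about 7° as I drew clear at the end. I saw no effect on the result.
- **Seat check while the tray was out:** the oblique wrist view put one block up to about 5 mm off its seat. I took that as view error, since the block had gone down to its expected height, and the later top view bore that out.

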